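# Sort torch cells by length into the charging docks

### The job

Put the four loose rechargeable cells on charge: sort them by length, the two long ones into the empty bays of the long dock and the two short ones into those of the short dock. Each must sit level and fully down in its cradle, held between the spring contact (at its flat end) and the fixed contact on the far side (at its button end); ease them in past the spring, never force them. Leave the torch, the tape and the screwdriver where they lie.

Things in the scene. Friction and masses are not known exactly. Their poses are not given: they have to be found in the camera images.
- cell_long_1: one of the two long cells: round, 18.5 mm diameter, 65 mm long overall, petrol-blue wrap, lying loose on the bench (it rolls). Origin at its middle on its axis; x runs along the axis to the button (plus) end. The other end is flat steel, with a thin black ring near it. Long and short cells differ in length alone
- cell_long_1_plus (a point): the tip of the steel button of cell_long_1 (7 mm wide, 2 mm proud, white band round the wrap close by), 32.5 mm from its middle
- cell_long_2: one of the two long cells: round, 18.5 mm diameter, 65 mm long overall, petrol-blue wrap, lying loose on the bench (it rolls). Origin at its middle on its axis; x runs along the axis to the button (plus) end. The other end is flat steel, with a thin black ring near it. Long and short cells differ in length alone
- cell_long_2_plus (a point): the tip of the steel button of cell_long_2 (7 mm wide, 2 mm proud, white band round the wrap close by), 32.5 mm from its middle
- cell_short_1: one of the two short cells: round, 18.5 mm diameter, 50 mm long overall, petrol-blue wrap, lying loose on the bench (it rolls). Origin at its middle on its axis; x runs along the axis to the button (plus) end. The other end is flat steel, with a thin black ring near it. Long and short cells differ in length alone
- cell_short_1_plus (a point): the tip of the steel button of cell_short_1 (7 mm wide, 2 mm proud, white band round the wrap close by), 25 mm from its middle
- cell_short_2: one of the two short cells: round, 18.5 mm diameter, 50 mm long overall, petrol-blue wrap, lying loose on the bench (it rolls). Origin at its middle on its axis; x runs along the axis to the button (plus) end. The other end is flat steel, with a thin black ring near it. Long and short cells differ in length alone
- cell_short_2_plus (a point): the tip of the steel button of cell_short_2 (7 mm wide, 2 mm proud, white band round the wrap close by), 25 mm from its middle
- dock_long: charging dock for long (65 mm) cells: dark unit fixed to the bench, 116 x 163 mm, base 14 mm high, three bays in a row 55 mm apart along y; the middle one holds a cell that is part of the dock. Origin on the bench under the middle of the middle bay; z up, x from the spring contacts (near the robot) to the fixed contacts (far side)
- dock_long_left (a point): the empty left-hand (+y) bay of dock_long: where the middle of a seated cell lies, 37 mm above the bench, axes as the dock's. The cell lies along x in a V cradle only 15 mm wide, so fingers pass down both its sides to the base. Squeezed by the spring, a cell stays at the height where it is let go: lower it until the cradle is felt
- dock_long_right (a point): the empty right-hand (-y) bay of dock_long: same as the left-hand one. A level cell cannot be lowered in, the bay is 4 mm too short: its flat end goes in low and slanting, pushes the spring contact back, then the button end swings down in front of the wall
- dock_long_wall (a point): top of the inner face of dock_long's far wall at the middle bay: 41 mm above the bench (4 mm above a seated cell's axis), 32.5 mm from the bays' middles. The wall runs across all bays, 12 mm thick, marked with plus signs; it carries the fixed contacts for the buttons
- dock_long_tip_left (a point): tip of the domed spring contact (13 mm wide, on a rod) at the near end of dock_long's left-hand bay, on the cell's axis; moves with it. Free it is 28.5 mm from the bay's middle; it slides back up to 15 mm towards the robot (2.5 N at first, 7.7 N fully back). The housing behind it, 44 mm high, begins 48.5 mm from the bay's middle
- dock_long_tip_right (a point): tip of the domed spring contact (13 mm wide, on a rod) at the near end of dock_long's right-hand bay, on the cell's axis; moves with it. Free it is 28.5 mm from the bay's middle; it slides back up to 15 mm towards the robot (2.5 N at first, 7.7 N fully back). The housing behind it, 44 mm high, begins 48.5 mm from the bay's middle
- dock_short: charging dock for short (50 mm) cells: dark unit fixed to the bench, 101 x 163 mm, base 14 mm high, three bays in a row 55 mm apart along y; the middle one holds a cell that is part of the dock. Origin on the bench under the middle of the middle bay; z up, x from the spring contacts (near the robot) to the fixed contacts (far side)
- dock_short_left (a point): the empty left-hand (+y) bay of dock_short: where the middle of a seated cell lies, 37 mm above the bench, axes as the dock's. The cell lies along x in a V cradle only 15 mm wide, so fingers pass down both its sides to the base. Squeezed by the spring, a cell stays at the height where it is let go: lower it until the cradle is felt
- dock_short_right (a point): the empty right-hand (-y) bay of dock_short: same as the left-hand one. A level cell cannot be lowered in, the bay is 4 mm too short: its flat end goes in low and slanting, pushes the spring contact back, then the button end swings down in front of the wall
- dock_short_wall (a point): top of the inner face of dock_short's far wall at the middle bay: 41 mm above the bench (4 mm above a seated cell's axis), 25 mm from the bays' middles. The wall runs across all bays, 12 mm thick, marked with plus signs; it carries the fixed contacts for the buttons
- dock_short_tip_left (a point): tip of the domed spring contact (13 mm wide, on a rod) at the near end of dock_short's left-hand bay, on the cell's axis; moves with it. Free it is 21 mm from the bay's middle; it slides back up to 15 mm towards the robot (2.5 N at first, 7.7 N fully back). The housing behind it, 44 mm high, begins 41 mm from the bay's middle
- dock_short_tip_right (a point): tip of the domed spring contact (13 mm wide, on a rod) at the near end of dock_short's right-hand bay, on the cell's axis; moves with it. Free it is 21 mm from the bay's middle; it slides back up to 15 mm towards the robot (2.5 N at first, 7.7 N fully back). The housing behind it, 44 mm high, begins 41 mm from the bay's middle
- torch: bystander: black torch 113 mm long, 36 mm thick, lying loose on the bench at the left
- tape_3: bystander: small roll of black tape, 53 mm across, 19 mm high, lying loose
- screwdriver_b: bystander: blue screwdriver, 192 mm long, lying loose

How it is judged:
At the end, for the whole second after the job is handed in: Each long cell lies in an empty bay of the long dock and each short cell in one of the short dock: its middle within 3 mm of the bay's point in x and y and 2 mm in height, its axis within 0.05 rad of the bay's, button towards the fixed contact on the far side, and at rest (((x of cell_long_1 in the frame of dock_long_left between -0.003 and 0.003 m and y of cell_long_1 in the frame of dock_long_left between -0.003 and 0.003 m and z of cell_long_1 in the frame of dock_long_left between -0.002 and 0.002 m and x of cell_long_1_plus in the frame of dock_long_left above 0 m and angle between the x axis of cell_long_1 and the x axis of dock_long_left, either way round below 0.05 rad) or (x of cell_long_1 in the frame of dock_long_right between -0.003 and 0.003 m and y of cell_long_1 in the frame of dock_long_right between -0.003 and 0.003 m and z of cell_long_1 in the frame of dock_long_right between -0.002 and 0.002 m and x of cell_long_1_plus in the frame of dock_long_right above 0 m and angle between the x axis of cell_long_1 and the x axis of dock_long_right, either way round below 0.05 rad)) and ((x of cell_long_2 in the frame of dock_long_left between -0.003 and 0.003 m and y of cell_long_2 in the frame of dock_long_left between -0.003 and 0.003 m and z of cell_long_2 in the frame of dock_long_left between -0.002 and 0.002 m and x of cell_long_2_plus in the frame of dock_long_left above 0 m and angle between the x axis of cell_long_2 and the x axis of dock_long_left, either way round below 0.05 rad) or (x of cell_long_2 in the frame of dock_long_right between -0.003 and 0.003 m and y of cell_long_2 in the frame of dock_long_right between -0.003 and 0.003 m and z of cell_long_2 in the frame of dock_long_right between -0.002 and 0.002 m and x of cell_long_2_plus in the frame of dock_long_right above 0 m and angle between the x axis of cell_long_2 and the x axis of dock_long_right, either way round below 0.05 rad)) and ((x of cell_short_1 in the frame of dock_short_left between -0.003 and 0.003 m and y of cell_short_1 in the frame of dock_short_left between -0.003 and 0.003 m and z of cell_short_1 in the frame of dock_short_left between -0.002 and 0.002 m and x of cell_short_1_plus in the frame of dock_short_left above 0 m and angle between the x axis of cell_short_1 and the x axis of dock_short_left, either way round below 0.05 rad) or (x of cell_short_1 in the frame of dock_short_right between -0.003 and 0.003 m and y of cell_short_1 in the frame of dock_short_right between -0.003 and 0.003 m and z of cell_short_1 in the frame of dock_short_right between -0.002 and 0.002 m and x of cell_short_1_plus in the frame of dock_short_right above 0 m and angle between the x axis of cell_short_1 and the x axis of dock_short_right, either way round below 0.05 rad)) and ((x of cell_short_2 in the frame of dock_short_left between -0.003 and 0.003 m and y of cell_short_2 in the frame of dock_short_left between -0.003 and 0.003 m and z of cell_short_2 in the frame of dock_short_left between -0.002 and 0.002 m and x of cell_short_2_plus in the frame of dock_short_left above 0 m and angle between the x axis of cell_short_2 and the x axis of dock_short_left, either way round below 0.05 rad) or (x of cell_short_2 in the frame of dock_short_right between -0.003 and 0.003 m and y of cell_short_2 in the frame of dock_short_right between -0.003 and 0.003 m and z of cell_short_2 in the frame of dock_short_right between -0.002 and 0.002 m and x of cell_short_2_plus in the frame of dock_short_right above 0 m and angle between the x axis of cell_short_2 and the x axis of dock_short_right, either way round below 0.05 rad)) and linear speed of each of cell_long_1, cell_long_2, cell_short_1, cell_short_2 below 0.02 m/s); the robot touches nothing.
It fails at once if the torch, the tape roll or the screwdriver is moved by more than 30 mm (distance of any of torch, tape_3, screwdriver_b from where it was at the start of the episode above 0.03 m).
It fails at once if a cell is forced against its dock with more than 60 N (contact force between any of cell_long_1, cell_long_2, cell_short_1, cell_short_2 and dock_long above 60 N or contact force between any of cell_long_1, cell_long_2, cell_short_1, cell_short_2 and dock_short above 60 N).
It also fails if it takes over 72 s, if anything falls off the work surface, if the arm or the gripper's body presses on something with over 40 N, if the wrist force passes 120 N, or if a joint passes its speed limit or range.

### The arm

A 7-joint arm with a two-finger parallel gripper is mounted at the origin on the work surface; the furniture and walls round the work are solid. World frame = base frame: x ahead of the robot, y to its left, z up, the work surface at z = 0. Lengths are in m, angles in rad, forces in N, time in s.
With the tool pointing down it reaches from about 0.4 to 0.875 m from the base axis. Payload 6.5 kg.
Tool frame: the origin (TCP) lies midway between the tips of the shut fingers; the grasp point (between the pads) lies 19 mm behind it; z points along the fingers, y is the direction in which the jaws open and shut (so a half turn about z gives the same grasp; the last joint's range is limited). The gripper opens to 88 mm and grips with 3 to 60 N. Pads are 18 mm wide; open, the fingers measure 123 mm over their backs; the gripper's body (75 mm by 187 mm) begins 45 mm behind the grasp point.
Start: joints at [-1.351, 0.536, -0.004, 1.538, 0.003, 1.067, -0.071], TCP at [0.183, 0.624, 0.239] pointing down, gripper open.
Joint ranges: [-2.7, 2.7], [-0.37, 2.16], [-1.27, 1.26], [0.24, 2.4], [-1.31, 4.45], [0.19, 1.91], [-2.76, 2.76]. Speed limits (rad/s): [2.39, 2.39, 3.14, 3.14, 3.14, 3.14, 3.14].

### API

Orientations are given as a 3x3 rotation matrix whose columns are the frame's x, y, z axes.
In Python, from rig import telemetry, cams, arm gives the robot as it stands.
- The arm moves only by the shell command python3 -m creep 'ROWS' [FORCE]. ROWS is JSON, a list of rows, each a list of 3 entries, a list of its own where there are three numbers: the shift along the tool's x, y, z in mm, then the turn, a rotation vector about the tool's x, y, z in degrees, then the opening, from 0 (shut) to 1 (fully open). In form: [[[tx, ty, tz], [rx, ry, rz], claw], ...]. A call has 1 to 8 rows; each row shifts and turns the pose as measured when the row begins, along the tool's axes as they then stand; what a row does not reach is not made up. A row lasts 1/8 s, in which the tool goes at most 62.5 mm and 10.7 degrees, less where a joint would pass 70% of its speed; a pose out of reach is approached as far as the arm can. A call is refused whole if a number of a shift passes 62.5 or a number of a turn 10.7, either way. A call with a gripper value outside its range is refused whole. The fingers move at their own pace and stop on an object; FORCE is the grip in N (left out, the last holds). Time passes only in rows, so rows that do not move let the fingers close. It gives the time, the measured TCP pose, the force and the opening at its end, in the units of the state.
- telemetry.get_state(): the state, without advancing time (a new reading comes with each control period).
- cams.get_image(name): name is "scene" or "side" or "wrist"; returns (picture, depth): 480x640x3 uint8, red, green, blue; 480x640 float32, m along the optical axis (not along the pixel's ray), 0 where there is no reading.
- cams.camera_params(name): a dict with "fx", "fy", "cx", "cy" (pixels), "D" ([k1, k2, p1, p2, k3] as OpenCV has them; the pictures are not rectified), "R" (3x3) and "t" (3): a world point X has camera coordinates R X + t. Camera axes: x right, y down, z forward; pixel columns grow to the right and rows downward; lengths in m; the calibration is good to about 2 mm. A picture is of the moment at which its call begins: read the wrist's pose just before it. camera_params takes no time and is no camera call; for the wrist camera it gives the pose at the moment of the call.
- arm.finish_job(): hands the job in, once; it reports no verdict.
The state is a dict: "t": time; "joint_positions": joint angles; "joint_vel": joint speeds; "joint_efforts": joint torques, N m; "position": TCP position; "eef_rot": TCP orientation; "force": force on the tool from outside, world axes, zero at the start; "torque": the same for the moment, N m; "grip_width": finger opening in m.
Only numpy, scipy, OpenCV 4.12 (cv2) and the standard library are available. Lean on these libraries where they do the work, as an engineer would, in place of code of your own. Each camera call takes 0.05 s, during which the arm holds its last target. There are 200 camera calls.

## Working session

There is one attempt and no reset: what is moved stays moved. The work goes in short steps, Python scripts to look and compute and a shell command to move; the robot and the scene stay as the last step left them, time stands still between calls to the robot, and variables do not carry over. Pictures are saved under pics/ and viewed, about 8 in all and at most 12, crops included, and the job is handed in when it is done.

```bash
ls; mkdir -p pics; python3 - <<'E'
from rig import telemetry, cams
import cv2,numpy as np
s=telemetry.get_state();print(s)
for n in["scene","side"]:
    im,d=cams.get_image(n);cv2.imwrite(f"pics/{n}0.png",im[:,:,::-1]);np.save(f"pics/{n}0.npy",d)
    p=cams.camera_params(n);print(n,p)
E
```

```text
pics
{'t': 0.0, 'joint_positions': array([-1.3511852 ,  0.53717855, -0.00445796,  1.53885324,  0.002618  ,
        1.06730973, -0.07118769]), 'joint_vel': array([ 2.23242234e-04,  9.19267452e-04, -5.25652427e-05,  4.13151693e-04,
       -1.85113222e-04, -1.65745458e-04, -1.75989038e-03]), 'joint_efforts': array([-3.54853873e-04, -5.70959330e+01,  9.90432724e-01, -2.51598001e+01,
       -5.62813226e-02,  1.78882299e-02,  1.59661040e-04]), 'position': array([0.18309507, 0.62303916, 0.23783864]), 'eef_rot': array([[-9.59464183e-01,  2.81830359e-01, -3.61546145e-04],
       [ 2.81830559e-01,  9.59462677e-01, -1.70517109e-03],
       [-1.33678948e-04, -1.73794534e-03, -9.99998481e-01]]), 'force': array([-0.30604863, -0.66316211,  0.09724118]), 'torque': array([-0.01299776,  0.01589488,  0.00884513]), 'grip_width': 0.08806720570614072}
scene {'fx': 503.5437771348876, 'fy': 503.5437771348876, 'cx': 327.2745509949219, 'cy': 241.36580865351183, 'D': array([0.04608264, 0.        , 0.        , 0.        , 0.        ]), 'R': array([[ 0.72744809, -0.6860876 ,  0.01015246],
       [-0.5087611 , -0.54924154, -0.66294485],
       [ 0.46041439,  0.47709279, -0.74859939]]), 't': array([-0.36938717,  0.31155267,  0.80590515])}
side {'fx': 558.0822731393928, 'fy': 558.0822731393928, 'cx': 321.93809769738425, 'cy': 244.92077311594727, 'D': array([-0.17518424,  0.        ,  0.        ,  0.        ,  0.        ]), 'R': array([[ 0.93293963, -0.35973684, -0.01459657],
       [-0.17924211, -0.4289206 , -0.88538092],
       [ 0.31224336,  0.82862327, -0.46463702]]), 't': array([-0.50825337,  0.13207955,  0.89035174])}
```

View pics/scene0.png

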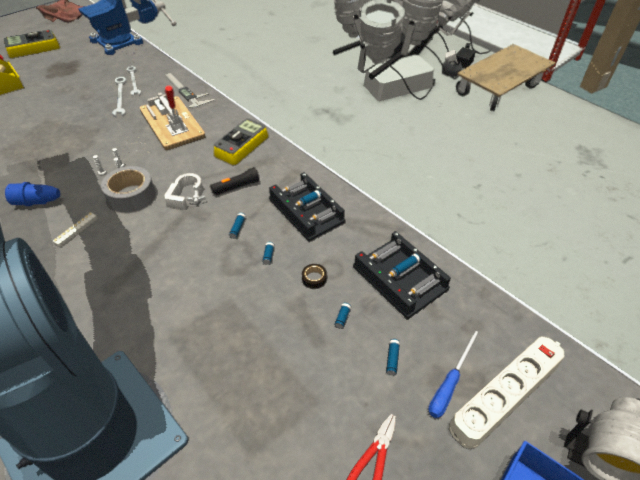

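View pics/side0.png

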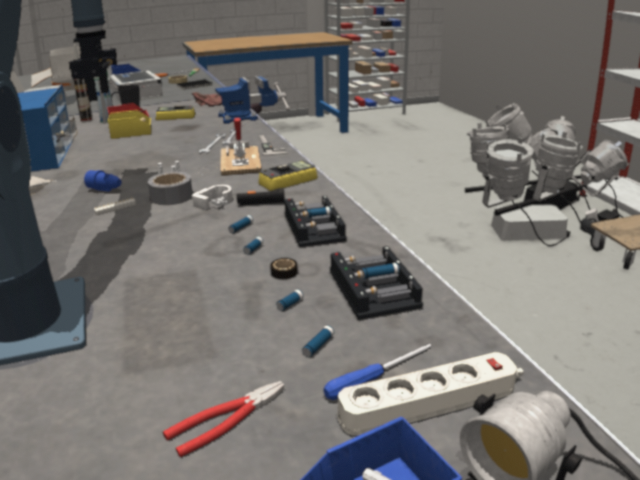

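The scene picture shows four cells at about (237,226), (268,253), (342,316) and (393,357). The docks are at (307,206) and (402,275), the tape at (314,275), the torch at (235,181) and the screwdriver at (450,380). Next I'll measure them.

```bash
cat > h.py <<'E'
from rig import telemetry, cams
import cv2,numpy as np
def KD(p): return np.array([[p['fx'],0,p['cx']],[0,p['fy'],p['cy']],[0,0,1]]),np.array(p['D'])
def onplane(p,uv,z):
    K,D=KD(p);uv=np.array(uv,float).reshape(-1,1,2)
    r=cv2.undistortPoints(uv,K,D)[:,0];r=np.c_[r,np.ones(len(r))]@p['R']
    c=-p['R'].T@p['t'];return c+r*((z-c[2])/r[:,2])[:,None]
def proj(p,X):
    K,D=KD(p);return cv2.projectPoints(np.array(X,float).reshape(-1,1,3),cv2.Rodrigues(p['R'])[0],p['t'],K,D)[0][:,0]
def cloud(p,d):
    K,D=KD(p);v,u=np.mgrid[:480,:640]
    r=cv2.undistortPoints(np.c_[u.ravel(),v.ravel()].astype(float)[:,None],K,D)[:,0]
    X=np.c_[r,np.ones(len(r))]*d.reshape(-1,1)
    return ((X-p['t'])@p['R']).reshape(480,640,3)
def blue(im):
    h=cv2.cvtColor(im,cv2.COLOR_RGB2HSV)
    return cv2.inRange(h,(90,110,40),(108,255,255))
E
python3 - <<'E'
from h import *
for n in["scene","side"]:
    im=cv2.imread(f"pics/{n}0.png")[:,:,::-1];d=np.load(f"pics/{n}0.npy");p=cams.camera_params(n)
    C=cloud(p,d);m=blue(im)
    k,l,st,c=cv2.connectedComponentsWithStats(m)
    for i in range(1,k):
        if 40<st[i,4]<1200:
            P=C[(l==i)];P=P[np.isfinite(P).all(1)];X=P[:,:2];mu=np.median(P,0);w,V=np.linalg.eigh(np.cov(X.T));a=(X-mu[:2])@V[:,1]
            print(n,i,c[i].round(),st[i,4],'med',mu.round(3),'plane',onplane(p,c[i],.012).round(3),'ang',np.degrees(np.arctan2(V[1,1],V[0,1])).round(1),'len',np.ptp(a).round(3))
    if n=="scene":
        for nm,(a,b,cc,dd) in dict(ds=(260,165,350,245),dl=(345,225,455,325)).items():
            P=C[b:dd,a:cc].reshape(-1,3);P=P[(P[:,2]>.03)&(P[:,2]<.055)]
            r=cv2.minAreaRect((P[:,:2]*1000).astype(np.float32));print(nm,r,cv2.boxPoints(r).round())
        big=cv2.resize(im[140:400,200:480],None,fx=2.8,fy=2.3)
        cv2.imwrite("pics/sc.png",cv2.resize(im[190:390,215:475],None,fx=3,fy=3,interpolation=cv2.INTER_CUBIC)[:,:,::-1])
E
```

```text
scene 2 [146.  10.] 333 med [0.759 1.113 0.075] plane [[0.822 1.25  0.012]] ang 173.9 len 0.064
scene 3 [309. 197.] 126 med [0.59  0.145 0.043] plane [[0.611 0.171 0.012]] ang 48.6 len 0.86
scene 15 [237. 225.] 143 med [0.436 0.21  0.017] plane [[0.438 0.213 0.012]] ang -144.2 len 0.054
scene 16 [268. 252.] 111 med [0.436 0.102 0.017] plane [[0.438 0.106 0.012]] ang -137.0 len 0.039
scene 17 [405. 264.] 210 med [ 0.601 -0.124  0.044] plane [[ 0.623 -0.109  0.012]] ang -150.5 len 0.689
scene 22 [342. 315.] 156 med [ 0.44  -0.112  0.017] plane [[ 0.443 -0.11   0.012]] ang -138.1 len 0.544
scene 24 [393. 357.] 265 med [ 0.444 -0.234  0.017] plane [[ 0.447 -0.233  0.012]] ang -148.0 len 0.482
ds ((582.9634399414062, 149.19540405273438), (159.6891326904297, 100.84871673583984), 82.88259887695312) [[523.  76.]
 [623.  64.]
 [643. 222.]
 [543. 235.]]
dl ((593.4675903320312, -121.72722625732422), (156.98501586914062, 116.7940902709961), 84.75370788574219) [[ 528. -195.]
 [ 644. -205.]
 [ 659.  -49.]
 [ 542.  -38.]]
side 3 [236. 100.] 559 med [0.645 1.103 0.081] plane [[0.7   1.372 0.012]] ang 77.5 len 2.075
side 4 [268.  95.] 164 med [0.761 1.11  0.074] plane [[0.841 1.394 0.012]] ang -170.2 len 0.056
side 14 [317. 211.] 96 med [0.588 0.143 0.041] plane [[0.611 0.203 0.012]] ang 174.0 len 0.036
side 15 [241. 224.] 107 med [0.437 0.206 0.013] plane [[0.438 0.207 0.012]] ang 78.0 len 1.112
side 16 [254. 245.] 78 med [0.438 0.096 0.015] plane [[0.439 0.101 0.012]] ang -135.6 len 0.032
side 17 [379. 270.] 261 med [ 0.6   -0.128  0.042] plane [[ 0.624 -0.082  0.012]] ang 62.0 len 0.899
side 18 [290. 300.] 149 med [ 0.442 -0.118  0.014] plane [[ 0.443 -0.115  0.012]] ang 72.7 len 0.795
side 19 [318. 340.] 261 med [ 0.447 -0.239  0.015] plane [[ 0.448 -0.236  0.012]] ang -143.7 len 0.053
```

View pics/sc.png

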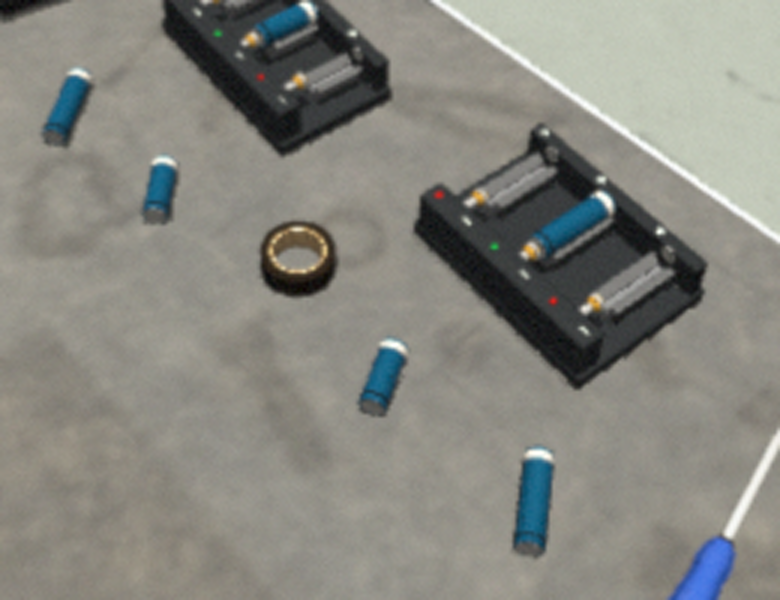

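The crop confirms that every button (white band) is at the far, upper end. By apparent length, the cell at crop (66,105) and the one at (533,500) look long, and the other two look short. I'll measure the ends and write a planner that prints rows.

```bash
cat >> h.py <<'E'
from scipy.spatial.transform import Rotation as Ro
def pose(yaw,tilt=0):
    """tool x at yaw (deg), z down, then tilted about own y by tilt"""
    return Ro.from_euler('z',yaw,degrees=True)*Ro.from_euler('x',180,degrees=True)*Ro.from_euler('y',tilt,degrees=True)
def plan(pos,rot,n=None,start=None):
    s=telemetry.get_state();p0,R0=(s['position'],Ro.from_matrix(s['eef_rot'])) if start is None else start
    v=(R0.inv()*rot).as_rotvec(degrees=True);d=np.array(pos)-p0
    m=int(max(np.ceil(np.linalg.norm(d)*1000/56),np.ceil(np.linalg.norm(v)/9.5),1));n=n or m
    print('n',n,'dist',d.round(4),'rotvec',v.round(2))
    for i in range(n):
        R=R0*Ro.from_rotvec(v*i/n,degrees=True)
        print([(R.inv().apply(d/n)*1000).round(1).tolist(),(v/n).round(2).tolist()])
    return np.array(pos),rot
E
python3 - <<'E'
from h import *
p=cams.camera_params("scene")
ends={'A':((77,72),(56,140)),'B':((164,160),(155,218)),'C':((394,342),(373,411)),'D':((539,451),(528,552))}
for k,(a,b) in ends.items():
    P=onplane(p,[[215+a[0]/3,190+a[1]/3],[215+b[0]/3,190+b[1]/3]],.0125);d=P[0]-P[1]
    print(k,P.mean(0).round(3),np.linalg.norm(d).round(4),np.degrees(np.arctan2(d[1],d[0])).round(1))
plan([.42,.21,.22],pose(180))
E
```

```text
A [0.437 0.212 0.013] 0.0683 40.6
B [0.437 0.104 0.013] 0.0527 44.4
C [ 0.443 -0.111  0.012] 0.053 31.1
D [ 0.447 -0.233  0.012] 0.0669 36.1
n 9 dist [ 0.2369 -0.4131 -0.0179] rotvec [-9.000e-02 -1.000e-02 -1.637e+01]
[[-38.2, -36.6, 2.1], [-0.01, -0.0, -1.82]]
[[-37.0, -37.8, 2.0], [-0.01, -0.0, -1.82]]
[[-35.8, -39.0, 2.0], [-0.01, -0.0, -1.82]]
[[-34.5, -40.1, 2.0], [-0.01, -0.0, -1.82]]
[[-33.2, -41.2, 2.0], [-0.01, -0.0, -1.82]]
[[-31.9, -42.2, 2.0], [-0.01, -0.0, -1.82]]
[[-30.6, -43.2, 2.0], [-0.01, -0.0, -1.82]]
[[-29.2, -44.1, 2.0], [-0.01, -0.0, -1.82]]
[[-27.8, -45.0, 2.0], [-0.01, -0.0, -1.82]]
```

A and D are long (about 67 mm), B and C are short (about 53 mm). I'll use tool x along the button direction, yaw near 40°.

```bash
python3 - <<'E'
from h import *
plan([.437,.212,.2],pose(40.5),n=14)
E
```

```text
n 14 dist [ 0.2539 -0.4111 -0.0379] rotvec [-4.0000e-02  1.0000e-01  1.2313e+02]
[[-25.7, -23.1, 2.7], [-0.0, 0.01, 8.79]]
[[-28.9, -18.9, 2.7], [-0.0, 0.01, 8.79]]
[[-31.4, -14.2, 2.7], [-0.0, 0.01, 8.79]]
[[-33.3, -9.2, 2.7], [-0.0, 0.01, 8.79]]
[[-34.3, -4.1, 2.7], [-0.0, 0.01, 8.79]]
[[-34.5, 1.2, 2.7], [-0.0, 0.01, 8.79]]
[[-33.9, 6.5, 2.7], [-0.0, 0.01, 8.79]]
[[-32.5, 11.6, 2.7], [-0.0, 0.01, 8.79]]
[[-30.4, 16.4, 2.7], [-0.0, 0.01, 8.79]]
[[-27.5, 20.9, 2.7], [-0.0, 0.01, 8.79]]
[[-24.0, 24.8, 2.7], [-0.0, 0.01, 8.79]]
[[-19.9, 28.2, 2.7], [-0.0, 0.01, 8.79]]
[[-15.3, 30.9, 2.7], [-0.0, 0.01, 8.79]]
[[-10.4, 32.9, 2.7], [-0.0, 0.01, 8.79]]
```

```bash
python3 -m creep '[[[-26,-23,3],[0,0,8.8],0.5],[[-29,-19,3],[0,0,8.8],0.5],[[-31,-14,3],[0,0,8.8],0.5],[[-33,-9,3],[0,0,8.8],0.5],[[-34,-4,3],[0,0,8.8],0.5],[[-34.5,1,3],[0,0,8.8],0.5],[[-34,6.5,3],[0,0,8.8],0.5],[[-32.5,11.6,3],[0,0,8.8],0.5]]' 25 && python3 -m creep '[[[-30,16,3],[0,0,8.8],0.5],[[-27.5,21,3],[0,0,8.8],0.5],[[-24,25,3],[0,0,8.8],0.5],[[-20,28,3],[0,0,8.8],0.5],[[-15,31,3],[0,0,8.8],0.5],[[-10,33,3],[0,0,8.8],0.5]]'
python3 - <<'E'
from h import *
plan([.437,.212,.2],pose(40.5))
E
```

```text
t: 1.1
position: [0.3251, 0.3796, 0.2106]
eef_rot: [[-0.022, 1.0, -0.004], [1.0, 0.022, -0.005], [-0.005, -0.004, -1.0]]
force: [0.4, 1.0, 0.4]
grip_width: 0.0439
t: 1.85
position: [0.4269, 0.1922, 0.1918]
eef_rot: [[0.802, 0.597, -0.005], [0.597, -0.802, -0.005], [-0.008, 0.001, -1.0]]
force: [0.9, 0.4, 0.0]
grip_width: 0.0442
n 1 dist [0.0101 0.0198 0.0082] rotvec [ 0.05  0.44 -3.82]
[[19.9, -9.8, -8.4], [0.05, 0.44, -3.82]]
```

```bash
python3 -m creep '[[[20,-10,-8],[0,0.4,-3.8],0.5],[[0,0,0],[0,0,0],0.5]]'
python3 - <<'E'
from h import *
p=cams.camera_params("wrist")
im,d=cams.get_image("wrist")
cv2.imwrite("pics/w1.png",im[:,:,::-1]);np.save("pics/w1.npy",d)
print(p['D'],p['fx'],(-p['R'].T@p['t']).round(3),telemetry.get_state()['position'])
C=cloud(p,d);k,l,st,c=cv2.connectedComponentsWithStats(blue(im))
for i in range(1,k):
    if st[i,4]>150:
        r=cv2.minAreaRect(np.argwhere(l==i)[:,::-1].astype(np.float32))
        print(c[i].round(),st[i,4],r,onplane(p,c[i],.0155).round(4),np.median(C[l==i],0).round(4))
E
```

```text
t: 2.1
position: [0.4379, 0.2091, 0.1992]
eef_rot: [[0.765, 0.645, -0.001], [0.645, -0.765, -0.003], [-0.002, 0.002, -1.0]]
force: [0.3, -0.4, 0.2]
grip_width: 0.044
[-0.06748682  0.          0.          0.          0.        ] 357.0901315170527 [0.503 0.263 0.346] [0.43722657 0.20766847 0.19881881]
[498. 126.] 1000 ((497.4654846191406, 126.41381072998047), (20.611433029174805, 52.79110336303711), 49.76364517211914) [[0.6007 0.1407 0.0155]] [0.5922 0.1519 0.0454]
[321. 208.] 796 ((320.339599609375, 208.5947265625), (17.152664184570312, 50.85158157348633), 4.969740390777588) [[0.4388 0.2138 0.0155]] [0.4393 0.2142 0.0177]
[401. 277.] 476 ((400.66412353515625, 277.72454833984375), (15.55052661895752, 34.141658782958984), 2.4895529747009277) [[0.4366 0.1056 0.0155]] [0.4369 0.1066 0.0176]
```

View pics/w1.png

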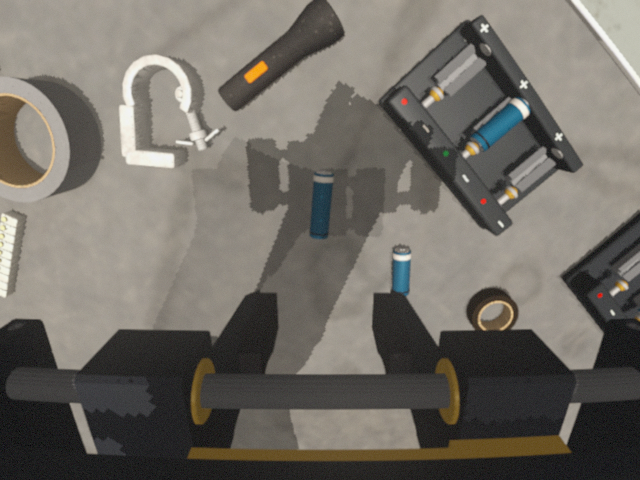

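The wrist view shows cell A with its button at (323,171) and flat end at (319,238), cell B at (401,270), and the whole short dock. Its middle cell runs from (475,146) to (524,100).

```bash
cat >> h.py <<'E'
def dock(p,d,guess,yaw,L,show=1):
    """footprint rectangle from cloud points above base top; returns origin, yaw"""
    C=cloud(p,d).reshape(-1,3);o=np.array(guess[:2]);a=np.radians(yaw)
    q=(C[:,:2]-o)@np.array([[np.cos(a),-np.sin(a)],[np.sin(a),np.cos(a)]])
    w=(L-4+16)  # generous
    m=(q[:,0]>-.08)&(q[:,0]<.055)&(abs(q[:,1])<.095)
    P=C[m&(C[:,2]>.039)&(C[:,2]<.043)];Q=q[m&(C[:,2]>.039)&(C[:,2]<.043)]
    far=Q[:,0]>.02
    W=P[far][:,:2];vx,vy,x0,y0=cv2.fitLine(W.astype(np.float32),cv2.DIST_HUBER,0,.001,.001).ravel()
    wy=np.degrees(np.arctan2(-vx*np.sign(vy),abs(vy)))
    r=cv2.minAreaRect((P[:,:2]*1000).astype(np.float32))
    qw=Q[far][:,0]
    print('wall n',len(W),'yaw by wall',wy.round(2),'wall q x',np.percentile(qw,[2,50,98]).round(4),'y',np.percentile(Q[far][:,1],[1,99]).round(4))
    H=q[m&(C[:,2]>.043)&(C[:,2]<.046)&(q[:,0]<-.03)]
    if len(H): print('housing q x',np.percentile(H[:,0],[2,98]).round(4),'y',np.percentile(H[:,1],[1,99]).round(4))
E
python3 - <<'E'
from h import *
p=cams.camera_params("wrist");d=np.load("pics/w1.npy");im=cv2.imread("pics/w1.png")
P=onplane(p,[[323,171],[319,238]],.0125);v=P[0]-P[1];print(P.mean(0),np.linalg.norm(v),np.degrees(np.arctan2(v[1],v[0])))
P=onplane(p,[[401,246],[401,295]],.0125);v=P[0]-P[1];print(P.mean(0),np.linalg.norm(v),np.degrees(np.arctan2(v[1],v[0])))
P=onplane(p,[[526,98],[473,148]],.040);v=P[0]-P[1];print('mid cell',P.mean(0),np.linalg.norm(v),np.degrees(np.arctan2(v[1],v[0])))
dock(p,d,(.5964,.1474),-7,.05)
cv2.imwrite("pics/w1d.png",cv2.resize(im[10:240,375:590],None,fx=2.6,fy=2.6,interpolation=cv2.INTER_CUBIC))
E
```

```text
[0.43938882 0.21298142 0.0125    ] 0.06556454341709261 36.52407186938143
[0.43938754 0.10668084 0.0125    ] 0.05462181798817109 44.1625322519359
mid cell [0.59408382 0.14883787 0.04      ] 0.05740781796721446 -4.221927080601762
wall n 2709 yaw by wall -7.17 wall q x [0.0237 0.0292 0.0352] y [-0.076   0.0766]
housing q x [-0.0611 -0.0433] y [-0.0756  0.0756]
```

View pics/w1d.png

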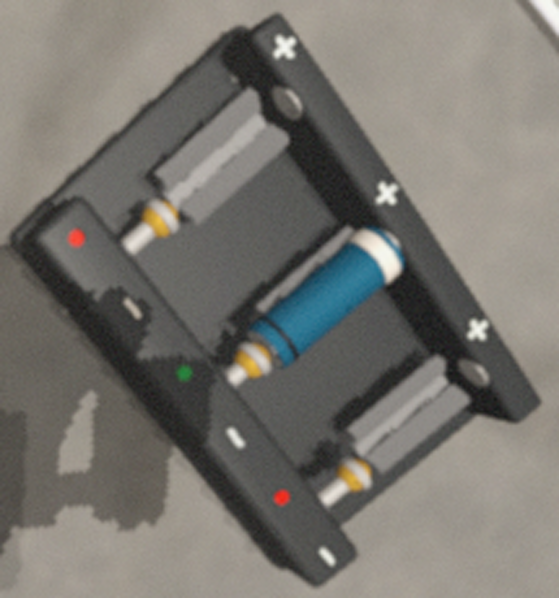

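Short dock origin is about (.5955,.1475) with yaw −7.1°. Now I'll grasp A.

```bash
python3 - <<'E'
from h import *
e=plan([.4394,.213,.03],pose(36.5),n=4)
E
```

```text
n 4 dist [ 0.0022  0.0053 -0.1688] rotvec [0.13 0.24 3.53]
[[1.4, -0.8, 42.2], [0.03, 0.06, 0.88]]
[[1.4, -0.8, 42.2], [0.03, 0.06, 0.88]]
[[1.3, -0.8, 42.2], [0.03, 0.06, 0.88]]
[[1.3, -0.8, 42.2], [0.03, 0.06, 0.88]]
```

```bash
python3 -m creep '[[[1.4,-0.8,42],[0,0,0.9],0.5],[[1.4,-0.8,42],[0,0,0.9],0.5],[[1.3,-0.8,42],[0,0,0.9],0.5],[[1.3,-0.8,42],[0,0,0.9],0.5],[[0,0,0],[0,0,0],0.5]]' 40
python3 - <<'E'
from h import *
plan([.4394,.213,.002],pose(36.5))
E
```

```text
t: 2.78
position: [0.4363, 0.2114, 0.026]
eef_rot: [[0.807, 0.59, -0.004], [0.59, -0.807, -0.005], [-0.006, 0.002, -1.0]]
force: [-0.5, 0.0, -0.1]
grip_width: 0.0442
n 1 dist [ 0.0031  0.0016 -0.024 ] rotvec [ 0.11  0.37 -0.33]
[[3.6, 0.5, 24.0], [0.11, 0.37, -0.33]]
```

```bash
python3 -m creep '[[[3.6,0.5,22],[0,0.4,0],0.5],[[0,0,0],[0,0,0],0.5],[[0,0,0],[0,0,0],0],[[0,0,0],[0,0,0],0],[[0,0,0],[0,0,0],0],[[0,0,0],[0,0,0],0]]' 40; python3 - <<'E'
from h import *
s=telemetry.get_state();print(s['force'],s['position'])
# hover over long dock left at hover height
a=np.radians(-5);o=np.array([.607,-.123]);L=o+.055*np.array([-np.sin(a),np.cos(a)]);print(L)
st=(s['position'],Ro.from_matrix(s['eef_rot']))
e=plan([.4394,.205,.13],pose(36.5),start=st);e=plan([.54,L[1],.13],pose(-5),start=e)
E
```

```text
t: 3.52
position: [0.442, 0.2139, 0.0103]
eef_rot: [[0.807, 0.59, 0.008], [0.59, -0.807, 0.002], [0.007, 0.003, -1.0]]
force: [0.9, -0.1, -0.7]
grip_width: 0.0166
[ 0.88722885 -0.09642144 -0.7009072 ] [0.44198248 0.21391351 0.01025574]
[ 0.61179357 -0.06820929]
n 3 dist [-0.0026 -0.0089  0.1197] rotvec [ 0.16 -0.42 -0.34]
[[-2.2, 2.0, -39.9], [0.05, -0.14, -0.11]]
[[-2.3, 2.0, -39.9], [0.05, -0.14, -0.11]]
[[-2.4, 1.9, -39.9], [0.05, -0.14, -0.11]]
n 6 dist [ 0.1006 -0.2732  0.    ] rotvec [ 0.  -0.  41.5]
[[-13.6, 46.6, 0.0], [0.0, -0.0, 6.92]]
[[-7.9, 47.9, 0.0], [0.0, -0.0, 6.92]]
[[-2.1, 48.5, 0.0], [0.0, -0.0, 6.92]]
[[3.8, 48.4, 0.0], [0.0, -0.0, 6.92]]
[[9.6, 47.6, 0.0], [0.0, -0.0, 6.92]]
[[15.2, 46.1, 0.0], [0.0, -0.0, 6.92]]
```

```bash
python3 -m creep '[[[0,0,0],[0,0,0],0]]'; python3 -m creep '[[[0,0,0],[0,0,0],0.4],[[0,0,0],[0,0,0],0.4]]' ;python3 -m creep '[[[0,0,3],[0,0,0],0.4],[[0,0,3],[0,0,0],0.4]]'; python3 - <<'E'
from h import *
p=cams.camera_params("wrist");im,d=cams.get_image("wrist");cv2.imwrite("pics/w2.png",im[100:,100:540,::-1])
E
```

```text
t: 3.65
position: [0.442, 0.214, 0.0103]
eef_rot: [[0.807, 0.59, 0.008], [0.59, -0.807, 0.002], [0.007, 0.003, -1.0]]
force: [0.1, -1.1, 0.0]
grip_width: 0.0169
t: 3.9
position: [0.4419, 0.2139, 0.0103]
eef_rot: [[0.807, 0.59, 0.008], [0.59, -0.807, 0.002], [0.007, 0.003, -1.0]]
force: [-0.1, 1.1, -0.4]
grip_width: 0.0342
t: 4.15
position: [0.4421, 0.2139, 0.004]
eef_rot: [[0.807, 0.59, 0.008], [0.59, -0.807, 0.002], [0.007, 0.003, -1.0]]
force: [0.4, 0.3, 0.5]
grip_width: 0.035
```

View pics/w2.png

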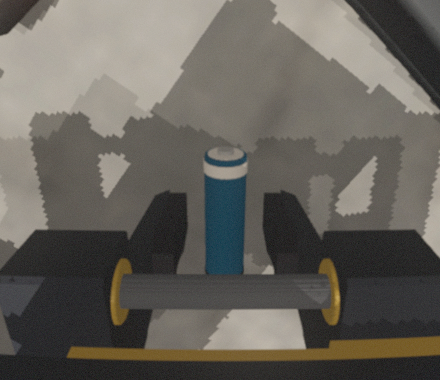

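The cell lies centred and aligned between the fingers. I'll go a little lower and close.

```bash
python3 -m creep '[[[0,0,2],[0,0,0],0],[[0,0,0],[0,0,0],0],[[0,0,0],[0,0,0],0],[[0,0,0],[0,0,0],0]]' 40;  python3 -m creep '[[[-2,2,-40],[0,0,0],0],[[-2,2,-40],[0,0,0],0],[[-2,2,-40],[0,0,0],0],[[-13.6,46.6,0],[0,0,7],0],[[-8,48,0],[0,0,7],0],[[-2,48.5,0],[0,0,7],0],[[4,48,0],[0,0,7],0],[[9.6,47.6,0],[0,0,7],0]]'; python3 - <<'E'
from h import *
plan([.54,-.068,.15],pose(-5))
E
```

```text
t: 4.7
position: [0.4418, 0.2137, 0.0013]
eef_rot: [[0.807, 0.59, 0.007], [0.59, -0.807, 0.002], [0.007, 0.003, -1.0]]
force: [0.0, 0.2, -0.9]
grip_width: 0.0175
t: 5.7
position: [0.5228, -0.0239, 0.1257]
eef_rot: [[1.0, 0.013, 0.008], [0.013, -1.0, 0.006], [0.009, -0.006, -1.0]]
force: [0.8, -0.0, -0.0]
grip_width: 0.0177
n 1 dist [ 0.0172 -0.0441  0.0243] rotvec [-0.34 -0.47  5.74]
[[16.8, 44.1, -24.4], [-0.34, -0.47, 5.74]]
```

```bash
python3 -m creep '[[[0,44,-30],[-0.3,-0.5,5.7],0],[[0,0,-30],[0,0,0],0],[[0,0,0],[0,0,0],0]]'; python3 - <<'E'
from h import *
p=cams.camera_params("wrist");im,d=cams.get_image("wrist");cv2.imwrite("pics/w3.png",im[:,:,::-1]);np.save("pics/w3.npy",d)
dock(p,d,(.607,-.123),-5,.065)
q=cams.camera_params("scene");im,d=cams.get_image("scene");np.save("pics/s3.npy",d)
d=np.load("pics/scene0.npy")
dock(q,d,(.607,-.123),-5,.065)
dock(q,d,(.5955,.1475),-7.1,.05)
E
```

```text
t: 6.08
position: [0.5231, -0.0747, 0.1871]
eef_rot: [[0.995, -0.099, -0.0], [-0.099, -0.995, -0.002], [-0.0, 0.002, -1.0]]
force: [-1.0, -0.2, -0.5]
grip_width: 0.0173
wall n 3465 yaw by wall -5.22 wall q x [0.031  0.0384 0.0445] y [-0.075   0.0771]
housing q x [-0.0669 -0.0342] y [-0.0744  0.0773]
wall n 317 yaw by wall -5.84 wall q x [0.0293 0.0365 0.0426] y [-0.0764  0.0767]
housing q x [-0.0695 -0.0343] y [-0.0752  0.0759]
wall n 222 yaw by wall -7.23 wall q x [0.0241 0.03   0.0359] y [-0.076   0.0772]
housing q x [-0.0612 -0.0429] y [-0.0767  0.0745]
```

View pics/w3.png

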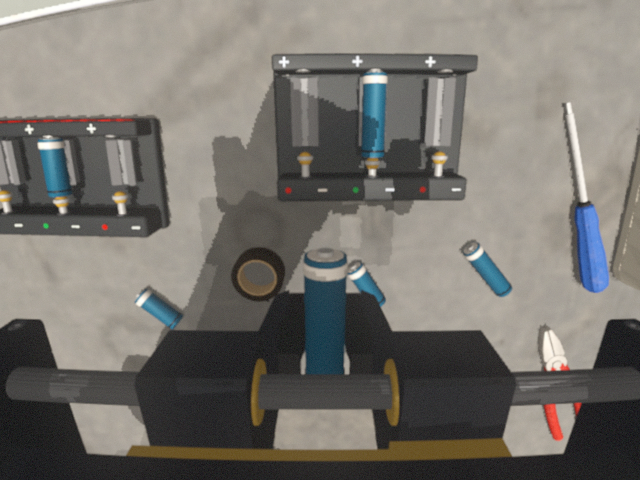

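The dock and the held cell are both clear: the cell is straight in the fingers with its button tip near (327,254). I'll work out its offset in the hand and the insertion waypoints.

```bash
cat >> h.py <<'E'
DK=dict(l=((.6065,-.122),-5.3,.065),s=((.5955,.1475),-7.1,.05))
def bay(k,side):
    o,y,L=DK[k];a=np.radians(y);return np.array([*(np.array(o)+side*.055*np.array([-np.sin(a),np.cos(a)])),.037]),y,L
def tgt(k,side,cx,cz,dx,flatz,tilt):
    """TCP pose so that flat-end centre lies dx (m, dock x) from its seated place, at height flatz above axis height; cell centre at tool (cx,0,cz)"""
    b,y,L=bay(k,side);R=pose(y,tilt);ex=np.array([np.cos(np.radians(y)),np.sin(np.radians(y)),0])
    flat=b+ex*(dx-L/2)+[0,0,flatz]
    return flat-R.apply([cx-L/2,0,cz]),R
def status(k,side,cx,cz):
    s=telemetry.get_state();R=Ro.from_matrix(s['eef_rot']);b,y,L=bay(k,side);D=Ro.from_euler('z',y,degrees=True)
    f=lambda v:(D.inv().apply(s['position']+R.apply(v)-b)*1000).round(1)
    print('t',s['t'],'flat',f([cx-L/2,0,cz]),'mid',f([cx,0,cz]),'tip',f([cx+L/2,0,cz]),'force dock',D.inv().apply(s['force']).round(1),'rot',(D.inv()*R*Ro.from_euler('x',180,degrees=True)).as_euler('zyx',degrees=True).round(1),'w',s['grip_width'].round(4))
E
python3 - <<'E'
from h import *
p=cams.camera_params("wrist");s=telemetry.get_state();R=Ro.from_matrix(s['eef_rot'])
P=onplane(p,[[327,254]],s['position'][2]+.008);print('tip in tool',R.inv().apply(P-s['position']).round(4))
d=np.load('pics/w3.npy');C=cloud(p,d);print('tip depth',R.inv().apply(C[250:262,320:334].reshape(-1,3).astype(float)-s['position']).round(3)[::20])
e=plan(*tgt('l',1,-.002,-.008,.012,.03,20))
e=plan(*tgt('l',1,-.002,-.008,.009,.002,20),start=e)
e=plan(*tgt('l',1,-.002,-.008,-.004,.001,20),start=e)
e=plan(*tgt('l',1,-.002,-.008,-.004,.001,0),start=e,n=4)
E
```

```text
tip in tool [[ 0.0313  0.0013 -0.0081]]
tip depth [[ 0.033 -0.002 -0.009]
 [ 0.034  0.001 -0.011]
 [ 0.033  0.003 -0.01 ]
 [ 0.032  0.    -0.011]
 [ 0.031  0.003 -0.01 ]
 [ 0.031 -0.001 -0.012]
 [ 0.032  0.002 -0.014]
 [ 0.031 -0.001 -0.015]
 [ 0.031  0.001 -0.015]]
n 3 dist [ 0.1046  0.0053 -0.1139] rotvec [ 0.18 20.22 -0.28]
[[34.7, -5.3, 37.8], [0.06, 6.74, -0.09]]
[[30.0, -5.2, 41.6], [0.06, 6.74, -0.09]]
[[24.9, -5.1, 44.9], [0.06, 6.74, -0.09]]
n 1 dist [-0.003   0.0003 -0.028 ] rotvec [0. 0. 0.]
[[-12.4, -0.0, 25.3], [0.0, 0.0, 0.0]]
n 1 dist [-0.0129  0.0012 -0.001 ] rotvec [0. 0. 0.]
[[-12.6, 0.0, -3.5], [0.0, 0.0, 0.0]]
n 4 dist [-0.0007  0.0001 -0.0123] rotvec [  0. -20.   0.]
[[-1.2, -0.0, 2.8], [0.0, -5.0, 0.0]]
[[-1.0, -0.0, 2.9], [0.0, -5.0, 0.0]]
[[-0.7, -0.0, 3.0], [0.0, -5.0, 0.0]]
[[-0.4, -0.0, 3.0], [0.0, -5.0, 0.0]]
```

```bash
python3 -m creep '[[[35,-5,38],[0,6.7,0],0],[[30,-5,41.5],[0,6.7,0],0],[[25,-5,45],[0,6.7,0],0],[[0,0,0],[0,0,0],0]]'; python3 - <<'E'
from h import *
status('l',1,-.0015,-.008)
e=plan(*tgt('l',1,-.0015,-.008,.009,.006,20))
E
```

```text
t: 6.68
position: [0.6258, -0.0639, 0.0635]
eef_rot: [[0.936, -0.092, 0.339], [-0.086, -0.996, -0.033], [0.341, 0.001, -0.94]]
force: [-0.5, -0.1, -0.0]
grip_width: 0.0173Traceback (most recent call last):
  File "<stdin>", line 2, in <module>
  File "h.py", line 57, in status
    print('t',s['t'],'flat',f([cx-L/2,0,cz]),'mid',f([cx,0,cz]),'tip',f([cx+L/2,0,cz]),'force dock',D.inv().apply(s['force']).round(1),'rot',(D.inv()*R*Ro.from_euler('x',180,degrees=True)).as_euler('zyx',degrees=True).round(1),'w',s['grip_width'].round(4))
                                                                                                                                                                                                                                       ^^^^^^^^^^^^^^^^^^^^^
AttributeError: 'float' object has no attribute 'round'
```

```bash
sed -i "s/s\['grip_width'\].round(4)/round(s['grip_width'],4)/" h.py; python3 - <<'E'
from h import *
status('l',1,-.0015,-.008)
e=plan(*tgt('l',1,-.0015,-.008,.009,.006,20))
E
```

```text
t 6.675 flat [-20.8   4.6  22.5] mid [ 9.8  4.6 33.5] tip [40.3  4.6 44.6] force dock [-0.5 -0.1 -0. ] rot [ -0.  -19.9  -0.1] w 0.0173
n 1 dist [-0.0031 -0.0043 -0.0164] rotvec [0.06 0.09 0.02]
[[-8.1, 4.6, 14.5], [0.06, 0.09, 0.02]]
```

```bash
python3 -m creep '[[[-4,4.6,7],[0,0,0],0],[[-4,0,5],[0,0,0],0],[[0,0,0],[0,0,0],0]]'; python3 - <<'E'
from h import *
status('l',1,-.0015,-.008)
e=plan(*tgt('l',1,-.0015,-.008,.009,.001,20))
E
```

```text
t: 7.05
position: [0.6207, -0.0688, 0.0506]
eef_rot: [[0.938, -0.092, 0.335], [-0.086, -0.996, -0.032], [0.336, 0.001, -0.942]]
force: [-0.3, 0.7, -1.1]
grip_width: 0.0174
t 7.05 flat [-25.5  -0.7   9.6] mid [ 5.1 -0.7 20.6] tip [35.7 -0.7 31.5] force dock [-0.4  0.7 -1.1] rot [  0.  -19.7  -0. ] w 0.0174
n 1 dist [ 0.002   0.0005 -0.0084] rotvec [0.05 0.34 0.04]
[[-1.0, -0.7, 8.6], [0.05, 0.34, 0.04]]
```

```bash
python3 -m creep '[[[0,-0.7,4],[0,0.3,0],0],[[0,0,3],[0,0,0],0],[[0,0,1],[0,0,0],0]]'; python3 - <<'E'
from h import *
status('l',1,-.0015,-.008)
E
python3 -m creep '[[[0,0,1],[0,0,0],0],[[0,0,0],[0,0,0],0]]'; python3 - <<'E'
from h import *
status('l',1,-.0015,-.008)
E
```

```text
t: 7.42
position: [0.6248, -0.0679, 0.0452]
eef_rot: [[0.935, -0.091, 0.342], [-0.085, -0.996, -0.032], [0.343, 0.001, -0.939]]
force: [0.5, -0.1, 0.8]
grip_width: 0.0174
t 7.425 flat [-21.5   0.5   4.1] mid [ 9.   0.5 15.2] tip [39.6  0.6 26.4] force dock [ 0.5 -0.   0.8] rot [  0.1 -20.1  -0. ] w 0.0174
t: 7.68
position: [0.6254, -0.0679, 0.0446]
eef_rot: [[0.935, -0.09, 0.342], [-0.084, -0.996, -0.032], [0.344, 0.001, -0.939]]
force: [-0.3, -0.3, -0.3]
grip_width: 0.0173
t 7.675 flat [-20.8   0.5   3.5] mid [ 9.7  0.6 14.6] tip [40.2  0.6 25.8] force dock [-0.2 -0.3 -0.3] rot [  0.1 -20.1  -0. ] w 0.0173
```

```bash
python3 -m creep '[[[-1,-0.5,2.5],[0,0,0],0],[[-3.8,0,-1.4],[0,0,0],0],[[-3.8,0,-1.4],[0,0,0],0],[[0,0,0],[0,0,0],0]]'; python3 - <<'E'
from h import *
status('l',1,-.0015,-.008)
E
python3 -m creep '[[[-3.8,0,-1.4],[0,0,0],0],[[0,0,0],[0,0,0],0]]'; python3 - <<'E'
from h import *
status('l',1,-.0015,-.008)
E
```

```text
t: 8.18
position: [0.6166, -0.0667, 0.0418]
eef_rot: [[0.935, -0.091, 0.342], [-0.085, -0.996, -0.032], [0.344, 0.001, -0.939]]
force: [1.6, 0.3, -0.8]
grip_width: 0.0174
t 8.175 flat [-29.7   0.9   0.6] mid [ 0.8  1.  11.8] tip [31.3  1.  23. ] force dock [ 1.6  0.4 -0.8] rot [  0.1 -20.1  -0. ] w 0.0174
t: 8.43
position: [0.6141, -0.0665, 0.0428]
eef_rot: [[0.934, -0.091, 0.345], [-0.085, -0.996, -0.033], [0.346, 0.002, -0.938]]
force: [2.4, 0.1, -1.7]
grip_width: 0.0173
t 8.425 flat [-32.2   0.9   1.5] mid [-1.7  0.9 12.8] tip [28.8  1.  24. ] force dock [ 2.3  0.3 -1.7] rot [  0.1 -20.3  -0.1] w 0.0173
```

```bash
python3 -m creep '[[[-3.8,0.5,-1.0],[0,0,0],0],[[-2.5,0.4,-0.5],[0,0,0],0],[[0,0,0],[0,0,0],0]]'; python3 - <<'E'
from h import *
status('l',1,-.0015,-.008)
e=plan(*tgt('l',1,-.0015,-.008,-.0055,.001,0),n=5)
E
```

```text
t: 8.8
position: [0.6105, -0.0664, 0.0436]
eef_rot: [[0.933, -0.09, 0.349], [-0.084, -0.996, -0.033], [0.351, 0.001, -0.936]]
force: [3.8, 0.6, -1.2]
grip_width: 0.0176
t 8.8 flat [-35.8   0.7   2.1] mid [-5.4  0.8 13.5] tip [25.1  0.9 25. ] force dock [ 3.7  1.  -1.2] rot [  0.1 -20.6  -0. ] w 0.0176
n 5 dist [-0.0029 -0.0005 -0.0136] rotvec [  0.05 -20.55   0.13]
[[-1.5, 0.2, 2.3], [0.01, -4.11, 0.03]]
[[-1.3, 0.2, 2.4], [0.01, -4.11, 0.03]]
[[-1.1, 0.2, 2.5], [0.01, -4.11, 0.03]]
[[-1.0, 0.2, 2.6], [0.01, -4.11, 0.03]]
[[-0.8, 0.2, 2.7], [0.01, -4.11, 0.03]]
```

```bash
python3 -m creep '[[[-2.5,0.3,2.2],[0,-4.1,0],0],[[-1.5,0.2,2.4],[0,-4.1,0],0],[[-1.3,0.2,2.4],[0,-4.1,0],0],[[0,0,0],[0,0,0],0]]'; python3 - <<'E'
from h import *
status('l',1,-.0015,-.008)
e=plan(*tgt('l',1,-.0015,-.008,-.006,.001,0),n=3)
E
```

```text
t: 9.3
position: [0.6108, -0.0662, 0.037]
eef_rot: [[0.986, -0.092, 0.142], [-0.091, -0.996, -0.014], [0.142, 0.001, -0.99]]
force: [4.0, 2.0, 1.4]
grip_width: 0.0171
t 9.3 flat [-35.7   0.9   3.1] mid [-3.5  0.9  7.7] tip [28.7  1.  12.3] force dock [3.8 2.3 1.4] rot [ 0.  -8.2 -0.1] w 0.0171
n 3 dist [-0.0037 -0.0006 -0.007 ] rotvec [ 0.07 -8.18  0.03]
[[-1.5, 0.3, 2.1], [0.02, -2.73, 0.01]]
[[-1.4, 0.3, 2.2], [0.02, -2.73, 0.01]]
[[-1.3, 0.3, 2.3], [0.02, -2.73, 0.01]]
```

```bash
python3 -m creep '[[[-3,0.3,1],[0,-2.7,0],0],[[-2.5,0.3,2],[0,-2.7,0],0],[[-1,0.3,2],[0,-2.7,0],0],[[0,0,0],[0,0,0],0]]'; python3 - <<'E'
from h import *
status('l',1,-.0015,-.008)
e=plan(*tgt('l',1,-.0015,-.008,-.005,.000,0),n=3)
E
```

```text
t: 9.8
position: [0.6091, -0.0669, 0.0324]
eef_rot: [[0.996, -0.093, 0.005], [-0.093, -0.996, -0.004], [0.006, 0.004, -1.0]]
force: [5.6, 0.2, -1.1]
grip_width: 0.0172
t 9.8 flat [-36.6   0.1   3.2] mid [-4.1  0.1  3.4] tip [28.4  0.1  3.6] force dock [ 5.6  0.7 -1.1] rot [-0.  -0.3 -0.2] w 0.0172
n 3 dist [-0.001   0.     -0.0034] rotvec [ 0.2  -0.33 -0.03]
[[-0.3, 0.0, 1.1], [0.07, -0.11, -0.01]]
[[-0.3, 0.0, 1.1], [0.07, -0.11, -0.01]]
[[-0.3, 0.0, 1.1], [0.07, -0.11, -0.01]]
```

```bash
for i in 1; do python3 -m creep '[[[0,0,1.5],[0,-0.2,0],0],[[0,0,1.2],[0,0,0],0],[[0,0,0],[0,0,0],0]]'; done; python3 -c "
from h import *
status('l',1,-.0015,-.008)"
python3 -m creep '[[[0,0,1.2],[0,0,0],0],[[0,0,0],[0,0,0],0]]';python3 -c "
from h import *
status('l',1,-.0015,-.008)"
```

```text
t: 10.18
position: [0.6098, -0.0672, 0.0313]
eef_rot: [[0.996, -0.094, 0.003], [-0.094, -0.996, -0.003], [0.004, 0.003, -1.0]]
force: [3.5, -0.8, 0.8]
grip_width: 0.0173
t 10.175 flat [-35.8  -0.1   2.2] mid [-3.3 -0.1  2.3] tip [29.2 -0.2  2.4] force dock [ 3.6 -0.4  0.8] rot [-0.1 -0.2 -0.1] w 0.0173
t: 10.42
position: [0.6098, -0.0672, 0.0313]
eef_rot: [[0.996, -0.095, 0.004], [-0.095, -0.996, -0.002], [0.004, 0.001, -1.0]]
force: [3.3, 0.5, 1.6]
grip_width: 0.0174
t 10.425 flat [-35.8  -0.    2.2] mid [-3.3 -0.1  2.3] tip [29.2 -0.2  2.4] force dock [3.2 0.8 1.6] rot [-0.1 -0.2 -0.1] w 0.0174
```

```bash
python3 -m creep '[[[0,0,3],[0,0,0],0],[[0,0,3],[0,0,0],0]]'; python3 -c "
from h import *
status('l',1,-.0015,-.008)"
python3 -m creep '[[[0,0,5],[0,0,0],0]]';python3 -c "
from h import *
status('l',1,-.0015,-.008)"
```

```text
t: 10.68
position: [0.6102, -0.0673, 0.0303]
eef_rot: [[0.995, -0.095, 0.005], [-0.095, -0.995, 0.003], [0.005, -0.003, -1.0]]
force: [-7.9, 4.8, 38.7]
grip_width: 0.0175
t 10.675 flat [-35.4  -0.2   1.2] mid [-2.9 -0.3  1.3] tip [29.6 -0.4  1.4] force dock [-8.3  4.1 38.7] rot [-0.2 -0.3  0.2] w 0.0175
t: 10.8
position: [0.6103, -0.0674, 0.0299]
eef_rot: [[0.995, -0.096, 0.005], [-0.096, -0.995, 0.006], [0.004, -0.007, -1.0]]
force: [-17.0, 7.9, 60.8]
grip_width: 0.0178
t 10.8 flat [-35.3  -0.2   0.8] mid [-2.8 -0.3  0.9] tip [29.7 -0.5  1.1] force dock [-17.7   6.3  60.8] rot [-0.2 -0.3  0.4] w 0.0178
```

The wrist force reached 61 N, so the cradle has been felt and that push was too hard. From here I'll use ≤2 mm feeling steps. I'll unload and release.

```bash
python3 -m creep '[[[0,0,-0.5],[0,0,0],0]]'; python3 -c "
from h import *
status('l',1,-.0015,-.008)"
python3 -m creep '[[[0,0,0],[0,0,0],0.35],[[0,0,0],[0,0,0],0.35]]';python3 -c "
from h import *
status('l',1,-.0015,-.008)"
```

```text
t: 10.92
position: [0.6102, -0.0672, 0.0316]
eef_rot: [[0.995, -0.096, 0.006], [-0.097, -0.995, 0.008], [0.005, -0.008, -1.0]]
force: [4.6, -0.1, -3.5]
grip_width: 0.0171
t 10.925 flat [-35.4  -0.    2.4] mid [-2.9 -0.2  2.6] tip [29.6 -0.3  2.7] force dock [ 4.6  0.4 -3.5] rot [-0.2 -0.3  0.5] w 0.0171
t: 11.18
position: [0.6075, -0.0673, 0.0303]
eef_rot: [[0.995, -0.097, 0.001], [-0.097, -0.995, 0.008], [0.0, -0.008, -1.0]]
force: [0.2, -0.4, -0.7]
grip_width: 0.0307
t 11.175 flat [-38.   -0.3   1.3] mid [-5.5 -0.5  1.3] tip [27.  -0.7  1.3] force dock [ 0.3 -0.3 -0.7] rot [-0.3 -0.   0.5] w 0.0307
```

```bash
python3 -m creep '[[[0,0,-30],[0,0,0],0.35],[[-20,0,-40],[0,0,0],0.4],[[-30,0,-40],[0,0,0],0.5],[[-20,0,-40],[0,0,0],0.5],[[0,0,0],[0,0,0],0.5]]'; cat >> h.py <<'E'
def check(k,cam="wrist",save=None):
    p=cams.camera_params(cam);im,d=cams.get_image(cam)
    if save: cv2.imwrite(save,im[:,:,::-1])
    C=cloud(p,d);m=blue(im)>0
    for s in(1,0,-1):
        b,y,L=bay(k,s);q=Ro.from_euler('z',y,degrees=True).inv().apply(C.reshape(-1,3)-b).reshape(C.shape)
        w=m&(abs(q[...,0])<.05)&(abs(q[...,1])<.016)&(abs(q[...,2])<.03)
        if w.sum()<30: print(s,'none');continue
        Q=q[w]*1000;f=[]
        for lo in(-25,-15,-5,5,15,25):
            z=Q[(abs(Q[:,0]-lo)<5)&(Q[:,2]>5)]
            if len(z)>5:f.append((lo,round(float(np.percentile(z[:,2],90)),1),round(float(np.median(z[:,1])),1)))
        print(s,w.sum(),'x',np.percentile(Q[:,0],[1,99]).round(1),'(x,top z,y):',f)
E
python3 -c "
from h import *
check('l',save='pics/w4.png');print(telemetry.get_state()['position']);check('l','scene')"
```

```text
t: 11.8
position: [0.5307, -0.0619, 0.1792]
eef_rot: [[0.995, -0.099, -0.013], [-0.098, -0.995, 0.008], [-0.014, -0.007, -1.0]]
force: [-0.1, -0.1, -0.9]
grip_width: 0.044
1 1587 x [-30.2  30.3] (x,top z,y): [(-25, 12.7, 0.2), (-15, 12.6, -0.6), (-5, 12.5, -0.7), (5, 12.7, -0.8), (15, 12.8, -0.8), (25, 12.9, -1.6)]
0 1634 x [-30.5  30.1] (x,top z,y): [(-25, 9.8, 0.7), (-15, 9.9, 0.4), (-5, 9.8, 0.6), (5, 10.0, 0.5), (15, 9.9, 0.7), (25, 9.8, 1.1)]
-1 none
[ 0.53048992 -0.06129877  0.17778804]
1 181 x [-31.3  19.6] (x,top z,y): [(-25, 12.5, -3.1), (-15, 13.3, -3.2), (-5, 12.1, -3.7), (5, 12.3, -3.7), (15, 12.7, -3.1)]
0 201 x [-31.7  20.1] (x,top z,y): [(-25, 11.4, -2.0), (-15, 9.7, -1.7), (-5, 9.8, -2.1), (5, 9.8, -0.9), (15, 10.0, -1.1)]
-1 none
```

View pics/w4.png

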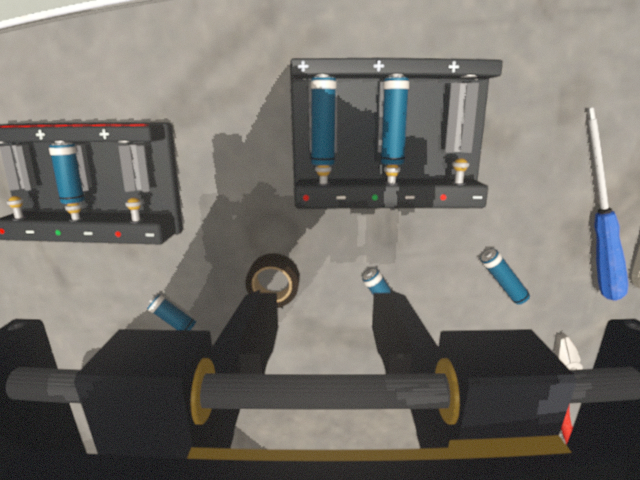

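Cell A lies in the left bay, at (322,120) in the picture. It is level, but its top is 2.8 mm above the middle cell's and about 1.4 mm off in y. I'll press it down gently with shut fingers.

```bash
sed -i 's/(.6065,-.122)/(.60655,-.1214)/' h.py; python3 - <<'E'
from h import *
b,y,L=bay('l',1);print(b)
e=plan(b+[0,0,.023],pose(y),n=3)
E
```

```text
[ 0.61163038 -0.06663514  0.037     ]
n 3 dist [ 0.081  -0.0056 -0.117 ] rotvec [-0.34  0.95 -0.28]
[[27.7, -0.6, 38.5], [-0.11, 0.32, -0.09]]
[[27.5, -0.6, 38.7], [-0.11, 0.32, -0.09]]
[[27.3, -0.6, 38.8], [-0.11, 0.32, -0.09]]
```

```bash
python3 -m creep '[[[28,-0.6,38],[0,0.3,0],0],[[28,-0.6,38],[0,0.3,0],0],[[27.5,-0.6,37],[0,0.3,0],0],[[0,0,0],[0,0,0],0],[[0,0,0],[0,0,0],0]]';  python3 - <<'E'
from h import *
b,y,L=bay('l',1)
e=plan(b+[0,0,.0145],pose(y),n=2)
E
```

```text
t: 12.52
position: [0.6118, -0.0659, 0.0515]
eef_rot: [[0.995, -0.097, -0.011], [-0.097, -0.995, 0.007], [-0.012, -0.006, -1.0]]
force: [-0.4, 0.1, 0.4]
grip_width: 0.0006
n 2 dist [-0.0001 -0.0007  0.    ] rotvec [-0.36  0.66 -0.24]
[[-0.0, 0.4, -0.0], [-0.18, 0.33, -0.12]]
[[-0.0, 0.4, -0.0], [-0.18, 0.33, -0.12]]
```

```bash
python3 -m creep '[[[0,0.7,2],[0,0.6,0],0],[[0,0,0],[0,0,0],0]]'; python3 -m creep '[[[0,0,2],[0,0,0],0]]';python3 -m creep '[[[0,0,2],[0,0,0],0]]'
```

```text
t: 12.78
position: [0.6111, -0.0668, 0.0509]
eef_rot: [[0.995, -0.097, 0.001], [-0.097, -0.995, 0.007], [0.001, -0.007, -1.0]]
force: [0.1, -0.8, -0.7]
grip_width: 0.0003
t: 12.9
position: [0.6115, -0.0667, 0.0498]
eef_rot: [[0.995, -0.097, 0.003], [-0.097, -0.995, 0.007], [0.002, -0.007, -1.0]]
force: [0.6, -0.2, -0.1]
grip_width: -0.0
t: 13.02
position: [0.6114, -0.0666, 0.0485]
eef_rot: [[0.995, -0.097, 0.003], [-0.097, -0.995, 0.007], [0.002, -0.007, -1.0]]
force: [-2.4, 0.4, 4.6]
grip_width: 0.0007
```

```bash
python3 -m creep '[[[0,0,2],[0,0,0],0]]'; python3 -m creep '[[[0,0,2],[0,0,0],0]]';python3 -m creep '[[[0,0,2],[0,0,0],0]]'
```

```text
t: 13.15
position: [0.6114, -0.0667, 0.0469]
eef_rot: [[0.995, -0.097, 0.003], [-0.097, -0.995, 0.007], [0.003, -0.008, -1.0]]
force: [-2.9, 1.2, 8.3]
grip_width: 0.0006
t: 13.28
position: [0.6115, -0.0664, 0.0464]
eef_rot: [[0.995, -0.097, 0.003], [-0.097, -0.995, 0.009], [0.002, -0.009, -1.0]]
force: [-8.7, 3.4, 27.4]
grip_width: 0.0003
t: 13.4
position: [0.6116, -0.0663, 0.0464]
eef_rot: [[0.995, -0.097, 0.003], [-0.097, -0.995, 0.011], [0.002, -0.011, -1.0]]
force: [-7.9, 3.9, 24.0]
grip_width: 0.0005
```

The top of A is now at 46.4 mm, which means it is seated (46.25 expected). Next is cell D.

```bash
python3 -m creep '[[[0,0,-40],[0,0,0],0.5],[[-35,12,-40],[0,0,0],0.5],[[-45,36,-40],[0,0,-4],0.5],[[-42,36,0],[0,0,-9],0.5],[[-20,30,0],[0,0,-9],0.5],[[0,10,0],[0,0,-9],0.5],[[0,0,0],[0,0,0],0.5]]'; python3 - <<'E'
from h import *
check('l',save='pics/w5.png')
s=telemetry.get_state();p=cams.camera_params("wrist");im=cv2.imread('pics/w5.png')[:,:,::-1].copy()
k,l,st,c=cv2.connectedComponentsWithStats(blue(im))
for i in range(1,k):
    if st[i,4]>150: print(c[i].round(),st[i],onplane(p,c[i],.0155).round(4))
g=proj(p,[[.447,-.233,.012]]);print(g)
E
```

```text
t: 14.28
position: [0.474, -0.1842, 0.1641]
eef_rot: [[0.895, 0.445, 0.009], [0.445, -0.896, 0.01], [0.012, -0.005, -1.0]]
force: [-0.2, 0.8, -0.2]
grip_width: 0.0442
1 757 x [-31.2  -8.5] (x,top z,y): [(-25, 10.0, -2.2), (-15, 10.2, -4.3)]
0 1968 x [-30.8  21.4] (x,top z,y): [(-25, 9.9, -1.2), (-15, 10.0, -1.5), (-5, 10.1, -1.3), (5, 9.9, -1.4), (15, 10.0, -2.2), (25, 9.2, -6.3)]
-1 none
[249.  10.] [232   0  36  27 598] [[ 0.5971 -0.0599  0.0155]]
[328.  34.] [ 297    0   62   77 1977] [[ 0.6074 -0.1196  0.0155]]
[240.  23.] [228  14  25  20 161] [[ 0.5855 -0.0573  0.0155]]
[  8. 119.] [  0  91  25  51 701] [[0.4384 0.0968 0.0155]]
[233. 216.] [223 198  21  39 596] [[ 0.4455 -0.1098  0.0155]]
[361. 272.] [349 246  24  52 872] [[ 0.4484 -0.2325  0.0155]]
[[360.44614457 272.16499854]]
```

View pics/w5.png

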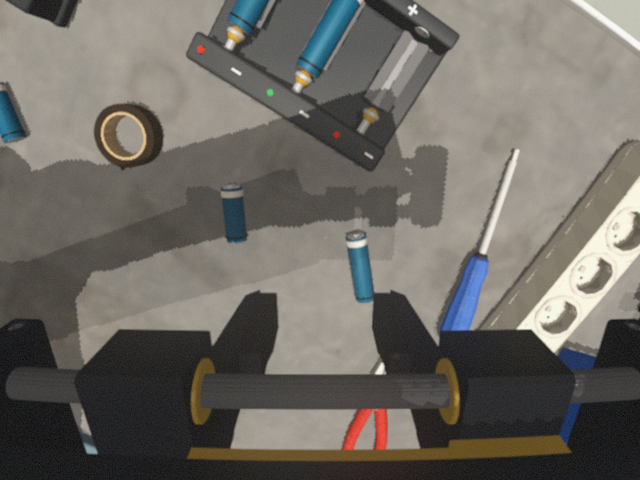

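A is now seated. Cell D runs from (356,233) to (365,301), and C from (232,185) to (235,242).

```bash
cat >> h.py <<'E'
def cell(p,a,b):
    P=onplane(p,[a,b],.0125);v=P[0]-P[1];y=np.degrees(np.arctan2(v[1],v[0]));print('cell',P.mean(0).round(4),np.linalg.norm(v).round(4),y.round(1));return P.mean(0)[:2],y
E
python3 - <<'E'
from h import *
p=cams.camera_params("wrist")
cell(p,(232,185),(235,242));c,y=cell(p,(356,233),(365,301))
e=plan([*c,.03],pose(y),n=4);plan([*c,.0],pose(y),start=e)
E
```

```text
cell [ 0.446  -0.1091  0.0125] 0.0507 24.9
cell [ 0.4507 -0.2312  0.0125] 0.0672 35.2
n 4 dist [-0.0231 -0.0474 -0.1339] rotvec [-0.27 -0.7  -8.82]
[[-10.8, 8.2, 33.3], [-0.07, -0.18, -2.21]]
[[-11.0, 7.8, 33.3], [-0.07, -0.18, -2.21]]
[[-11.2, 7.3, 33.4], [-0.07, -0.18, -2.21]]
[[-11.4, 6.8, 33.4], [-0.07, -0.18, -2.21]]
n 1 dist [ 0.    0.   -0.03] rotvec [0. 0. 0.]
[[0.0, -0.0, 30.0], [0.0, 0.0, 0.0]]
```

```bash
python3 -m creep '[[[-12,8,33],[0,-0.2,-2.2],0.5],[[-12,8,33],[0,-0.2,-2.2],0.5],[[-12,7.5,33],[0,-0.2,-2.2],0.5],[[-12,7,33],[0,-0.2,-2.2],0.5],[[0,0,0],[0,0,0],0.5]]';python3 - <<'E'
from h import *
plan([.4492,-.232,.001],pose(35))
E
```

```text
t: 14.95
position: [0.4501, -0.2296, 0.0266]
eef_rot: [[0.82, 0.573, -0.004], [0.573, -0.82, 0.003], [-0.001, -0.005, -1.0]]
force: [-0.4, -0.2, 0.3]
grip_width: 0.0439
n 1 dist [-0.0009 -0.0024 -0.0256] rotvec [-0.28  0.08 -0.06]
[[-2.1, 1.5, 25.6], [-0.28, 0.08, -0.06]]
```

```bash
python3 -m creep '[[[-2,1.5,15],[0,0,0],0.5],[[0,0,8],[0,0,0],0.5],[[0,0,0],[0,0,0],0.5]]'; python3 -c "
from h import *
plan([.4492,-.232,.001],pose(35))"
```

```text
t: 15.32
position: [0.4519, -0.2306, 0.0039]
eef_rot: [[0.82, 0.572, -0.001], [0.572, -0.82, 0.003], [0.001, -0.003, -1.0]]
force: [1.2, -0.4, 0.2]
grip_width: 0.0441
n 1 dist [-0.0027 -0.0014 -0.0029] rotvec [-0.16 -0.03 -0.09]
[[-3.0, -0.4, 2.9], [-0.16, -0.03, -0.09]]
```

```bash
python3 -m creep '[[[-3,0,2.5],[0,0,0],0.5],[[0,0,0],[0,0,0],0],[[0,0,0],[0,0,0],0],[[0,0,0],[0,0,0],0],[[0,0,0],[0,0,0],0]]' 40; python3 - <<'E'
from h import *
s=telemetry.get_state();z=s['position'][2]
cx=Ro.from_matrix(s['eef_rot']).inv().apply(np.array([.4492,-.232,z])-s['position'])[0]-0;print('cx',cx,'cz',z-.00925)
st=(s['position'],Ro.from_matrix(s['eef_rot']))
e=plan(s['position']+[0,0,.12],pose(35),start=st)
P,R=tgt('l',-1,cx,z-.00925,.012,.035,20)
plan(P,R,start=e,n=5)
E
```

```text
t: 15.95
position: [0.4503, -0.2323, 0.0025]
eef_rot: [[0.82, 0.572, 0.001], [0.572, -0.82, 0.002], [0.002, -0.001, -1.0]]
force: [0.4, -0.1, -0.4]
grip_width: 0.0173
cx -0.0007321370410198269 cz -0.0067000482680561555
n 3 dist [0.   0.   0.12] rotvec [-0.07 -0.12 -0.09]
[[0.1, -0.0, -40.0], [-0.02, -0.04, -0.03]]
[[0.1, -0.0, -40.0], [-0.02, -0.04, -0.03]]
[[0.0, -0.0, -40.0], [-0.02, -0.04, -0.03]]
n 5 dist [ 0.1641  0.055  -0.0455] rotvec [-7.03 19.17 39.88]
[[33.2, 9.8, 9.1], [-1.41, 3.83, 7.98]]
[[33.5, 4.9, 11.5], [-1.41, 3.83, 7.98]]
[[33.0, -0.0, 13.8], [-1.41, 3.83, 7.98]]
[[31.7, -4.9, 15.9], [-1.41, 3.83, 7.98]]
[[29.5, -9.6, 17.8], [-1.41, 3.83, 7.98]]
```

```bash
python3 -m creep '[[[0,0,-42],[0,0,0],0],[[0,0,-42],[0,0,0],0],[[0,0,-42],[0,0,0],0],[[33,10,9],[-1.4,3.8,8],0],[[33.5,5,11.5],[-1.4,3.8,8],0],[[33,0,13],[-1.4,3.8,8],0],[[31,-5,14],[-1.4,3.8,8],0],[[27,-9.6,14],[-1.4,3.8,8],0]]';python3 -m creep '[[[0,0,0],[0,0,0],0]]'; python3 - <<'E'
from h import *
status('l',-1,-.0007,-.0067)
e=plan(*tgt('l',-1,-.0007,-.0067,.010,.012,20),n=2)
E
```

```text
t: 16.95
position: [0.6141, -0.1803, 0.0934]
eef_rot: [[0.93, -0.122, 0.348], [-0.116, -0.993, -0.036], [0.35, -0.007, -0.937]]
force: [-0.1, -0.1, -0.1]
grip_width: 0.0175
t: 17.08
position: [0.6143, -0.1781, 0.0925]
eef_rot: [[0.931, -0.118, 0.347], [-0.113, -0.993, -0.034], [0.348, -0.008, -0.937]]
force: [-0.5, 0.1, -0.6]
grip_width: 0.0171
t 17.075 flat [-20.5   0.1  50.2] mid [ 9.9 -0.7 61.5] tip [40.4 -1.6 72.9] force dock [-0.5  0.  -0.6] rot [ -1.6 -20.4  -0.1] w 0.0171
n 2 dist [-0.0018  0.0009 -0.0384] rotvec [ 0.08 -0.38 -1.53]
[[-7.6, -0.2, 17.7], [0.04, -0.19, -0.76]]
[[-7.5, -0.3, 17.7], [0.04, -0.19, -0.76]]
```

```bash
python3 -m creep '[[[-7,0,17.5],[0,-0.2,-0.8],0],[[-7,0,15],[0,-0.2,-0.8],0],[[0,0,0],[0,0,0],0]]'; python3 - <<'E'
from h import *
status('l',-1,-.0007,-.0067)
e=plan(*tgt('l',-1,-.0007,-.0067,.008,.002,20),n=2)
E
```

```text
t: 17.45
position: [0.6099, -0.1806, 0.0574]
eef_rot: [[0.938, -0.084, 0.337], [-0.077, -0.996, -0.034], [0.338, 0.006, -0.941]]
force: [0.7, -0.2, -0.6]
grip_width: 0.0173
t 17.45 flat [-24.7  -3.9  15.5] mid [ 5.9 -3.6 26.5] tip [36.5 -3.3 37.5] force dock [ 0.7 -0.2 -0.6] rot [  0.5 -19.8  -0.1] w 0.0173
n 2 dist [ 0.0005  0.0036 -0.0134] rotvec [0.14 0.22 0.56]
[[-2.2, -1.8, 6.3], [0.07, 0.11, 0.28]]
[[-2.2, -1.8, 6.3], [0.07, 0.11, 0.28]]
```

```bash
python3 -m creep '[[[-2,-2.5,6],[0,0.1,0.3],0],[[-1.5,-1.2,6],[0,0.1,0.3],0],[[0,0,0],[0,0,0],0]]'; python3 - <<'E'
from h import *
status('l',-1,-.0007,-.0067)
e=plan(*tgt('l',-1,-.0007,-.0067,-.004,.002,20),n=4)
E
```

```text
t: 17.82
position: [0.611, -0.1782, 0.0458]
eef_rot: [[0.935, -0.094, 0.341], [-0.087, -0.996, -0.035], [0.343, 0.003, -0.939]]
force: [-0.9, 0.4, -0.4]
grip_width: 0.0174
t 17.825 flat [-23.8  -1.1   3.7] mid [ 6.7 -1.1 14.9] tip [37.3 -1.1 26. ] force dock [-0.9  0.3 -0.4] rot [ -0.1 -20.1  -0.2] w 0.0174
n 4 dist [-0.0126  0.0023 -0.0018] rotvec [ 0.19 -0.05 -0.01]
[[-3.1, -0.3, -0.7], [0.05, -0.01, -0.0]]
[[-3.1, -0.3, -0.7], [0.05, -0.01, -0.0]]
[[-3.1, -0.3, -0.7], [0.05, -0.01, -0.0]]
[[-3.1, -0.3, -0.7], [0.05, -0.01, -0.0]]
```

```bash
python3 -m creep '[[[-3.5,-0.6,0],[0,0,0],0],[[-3.5,-0.4,-1],[0,0,0],0],[[-3.5,-0.3,-1],[0,0,0],0],[[-3.5,0,-1],[0,0,0],0],[[-3,0,-1],[0,0,0],0],[[0,0,0],[0,0,0],0]]'; python3 - <<'E'
from h import *
status('l',-1,-.0007,-.0067)
E
```

```text
t: 18.58
position: [0.5968, -0.1757, 0.0463]
eef_rot: [[0.933, -0.093, 0.348], [-0.086, -0.996, -0.037], [0.35, 0.004, -0.937]]
force: [4.5, -0.9, -1.3]
grip_width: 0.0172
t 18.575 flat [-38.1   0.1   4. ] mid [-7.6  0.1 15.3] tip [22.8  0.1 26.7] force dock [ 4.6 -0.5 -1.3] rot [ -0.1 -20.5  -0.3] w 0.0172
```

```bash
python3 - <<'E'
from h import *
e=plan(*tgt('l',-1,-.0007,-.0067,-.006,.003,0),n=5)
E
python3 -m creep '[[[-2,0,2],[0,-4.1,0],0],[[-1.8,0,2.2],[0,-4.1,0],0],[[-1.8,0,2.2],[0,-4.1,0],0],[[-1.8,0,2.2],[0,-4.1,0],0],[[-1.5,0,2],[0,-4.1,0],0],[[0,0,0],[0,0,0],0]]'; python3 - <<'E'
from h import *
status('l',-1,-.0007,-.0067)
E
```

```text
n 5 dist [-0.0007  0.     -0.013 ] rotvec [  0.25 -20.46  -0.  ]
[[-1.0, 0.0, 2.4], [0.05, -4.09, -0.0]]
[[-0.9, 0.0, 2.5], [0.05, -4.09, -0.0]]
[[-0.7, 0.0, 2.5], [0.05, -4.09, -0.0]]
[[-0.5, 0.0, 2.6], [0.05, -4.09, -0.0]]
[[-0.3, 0.0, 2.6], [0.05, -4.09, -0.0]]
t: 19.32
position: [0.5971, -0.1749, 0.0367]
eef_rot: [[0.996, -0.094, -0.001], [-0.094, -0.996, -0.007], [0.0, 0.007, -1.0]]
force: [6.0, 1.6, 1.4]
grip_width: 0.0173
t 19.325 flat [-37.7   0.9   6.4] mid [-5.2  0.9  6.4] tip [27.3  0.8  6.4] force dock [5.8 2.1 1.4] rot [-0.1 -0.  -0.4] w 0.0173
```

```bash
python3 -m creep '[[[0,0.8,3],[0,0,0],0],[[0,0,3],[0,0,0],0]]';python3 -m creep '[[[0,0,2],[0,0,0],0]]'; python3 -c "
from h import *
status('l',-1,-.0007,-.0067)"; python3 -m creep '[[[0,0,2],[0,0,0],0]]' | grep -E "pos|force"; python3 -m creep '[[[0,0,2],[0,0,0],0]]' |grep -E "pos|force"
```

```text
t: 19.58
position: [0.599, -0.176, 0.0313]
eef_rot: [[0.996, -0.094, 0.003], [-0.094, -0.996, -0.008], [0.004, 0.008, -1.0]]
force: [2.7, -0.9, 11.2]
grip_width: 0.0176
t: 19.7
position: [0.5992, -0.1765, 0.0306]
eef_rot: [[0.996, -0.094, 0.004], [-0.094, -0.996, -0.008], [0.005, 0.007, -1.0]]
force: [-3.2, 4.1, 24.0]
grip_width: 0.0174
t 19.7 flat [-35.5  -0.4   0.2] mid [-3.  -0.5  0.3] tip [29.5 -0.5  0.5] force dock [-3.6  3.8 24. ] rot [-0.1 -0.3 -0.4] w 0.0174
position: [0.5992, -0.1765, 0.0306]
force: [-3.0, 5.2, 24.1]
position: [0.5992, -0.1765, 0.0306]
force: [-2.4, 4.4, 21.9]
```

```bash
python3 -m creep '[[[0,0,0.5],[0,0,0],0.35],[[0,0,0],[0,0,0],0.35]]'|grep -E "pos|force|wid"; python3 -m creep '[[[0,0,-30],[0,0,0],0.35],[[-20,0,-40],[0,0,0],0.4],[[-30,0,-40],[0,0,0],0.5],[[-20,0,-30],[0,0,0],0.5],[[0,0,0],[0,0,0],0.5]]'; python3 -c "
from h import *
check('l',save='pics/w6.png')"
```

```text
position: [0.5961, -0.1766, 0.0296]
force: [0.0, 0.4, -0.3]
grip_width: 0.0307
t: 20.82
position: [0.5182, -0.1689, 0.1688]
eef_rot: [[0.995, -0.1, -0.013], [-0.1, -0.995, 0.001], [-0.013, 0.001, -1.0]]
force: [0.8, 0.5, -0.3]
grip_width: 0.0443
1 1763 x [-30.2  30. ] (x,top z,y): [(-25, 10.0, -2.5), (-15, 10.0, -2.7), (-5, 10.2, -3.2), (5, 10.4, -3.2), (15, 10.4, -3.4), (25, 10.4, -3.2)]
0 1777 x [-30.4  30.3] (x,top z,y): [(-25, 9.8, -2.0), (-15, 10.0, -1.8), (-5, 10.1, -1.7), (5, 9.9, -1.8), (15, 10.0, -1.7), (25, 9.8, -1.3)]
-1 1735 x [-30.1  30.4] (x,top z,y): [(-25, 10.3, -0.7), (-15, 10.1, -0.7), (-5, 10.0, -0.8), (5, 10.1, -0.9), (15, 10.0, -0.9), (25, 9.9, -1.0)]
```

D is seated, with its top matching the middle cell's, and A is fine. Next is short cell C.

```bash
python3 - <<'E'
from h import *
e=plan([.445,-.11,.14],pose(28),n=4)
E
```

```text
n 4 dist [-0.0735  0.0583 -0.0277] rotvec [ -0.21   0.79 -33.67]
[[-19.6, -12.7, 7.2], [-0.05, 0.2, -8.42]]
[[-17.6, -15.4, 7.1], [-0.05, 0.2, -8.42]]
[[-15.1, -17.9, 7.0], [-0.05, 0.2, -8.42]]
[[-12.4, -19.9, 7.0], [-0.05, 0.2, -8.42]]
```

```bash
cat >> h.py <<'E'
def near(xy):
    """pose of the blue cell nearest xy from the wrist camera, by projecting blue-wrap pixels on the plane of its visible top"""
    p=cams.camera_params("wrist");im,d=cams.get_image("wrist");C=cloud(p,d);m=(blue(im)>0)
    w=m&(np.linalg.norm(C[...,:2]-np.array(xy),axis=-1)<.045)&(C[...,2]<.03)&(C[...,2]>.002)
    k,l,st,c=cv2.connectedComponentsWithStats(w.astype(np.uint8));i=1+np.argmax(st[1:,4])
    uv=np.argwhere(l==i)[:,::-1].astype(np.float32)
    P=onplane(p,uv,.0125)[:,:2]*1000
    r=cv2.minAreaRect(P.astype(np.float32));vx,vy=cv2.fitLine(P.astype(np.float32),cv2.DIST_L2,0,.01,.01).ravel()[:2]
    print(len(uv),'plane centre',np.array(r[0]).round(1),'size',r[1],'yaw',np.degrees(np.arctan2(vy,vx)).round(1)%180,'cloud med',np.median(C[l==i],0).round(4))
E
python3 -m creep '[[[-20,-13,7],[0,0.2,-8.4],0.5],[[-18,-15.5,7],[0,0.2,-8.4],0.5],[[-15,-18,7],[0,0.2,-8.4],0.5],[[-12,-20,7],[0,0.2,-8.4],0.5],[[0,0,0],[0,0,0],0.5]]'; python3 - <<'E'
from h import *
near([.445,-.11])
E
```

```text
t: 21.5
position: [0.4404, -0.1066, 0.1331]
eef_rot: [[0.873, 0.487, -0.011], [0.487, -0.873, 0.002], [-0.009, -0.007, -1.0]]
force: [0.4, -0.1, 0.2]
grip_width: 0.044
784 plane centre [ 443.1 -110.8] size (34.49552917480469, 16.260337829589844) yaw 28.0 cloud med [ 0.4442 -0.1097  0.0177]
```

```bash
python3 - <<'E'
from h import *
e=plan([.4436,-.1103,.025],pose(28),n=3)
E
python3 -m creep '[[[0.5,1.5,35],[0,0,0.4],0.5],[[0.5,1.5,35],[0,0,0.4],0.5],[[0,1.3,33],[0,0,0.4],0.5],[[0,0,0],[0,0,0],0.5]]'; python3 - <<'E'
from h import *
e=plan([.4436,-.1103,.001],pose(28),n=1)
E
```

```text
n 3 dist [ 0.0019 -0.0028 -0.1086] rotvec [-0.29  0.47  1.02]
[[0.4, 1.3, 36.2], [-0.1, 0.16, 0.34]]
[[0.3, 1.3, 36.2], [-0.1, 0.16, 0.34]]
[[0.2, 1.2, 36.2], [-0.1, 0.16, 0.34]]
t: 22.05
position: [0.4495, -0.1136, 0.0265]
eef_rot: [[0.889, 0.458, -0.007], [0.458, -0.889, -0.003], [-0.007, -0.001, -1.0]]
force: [-0.2, -0.0, 0.6]
grip_width: 0.044
n 1 dist [-0.0059  0.0033 -0.0255] rotvec [-0.04  0.4  -0.75]
[[-3.5, -5.6, 25.5], [-0.04, 0.4, -0.75]]
```

```bash
python3 -m creep '[[[-3.5,-5,5],[0,0.4,-0.5],0.5],[[0,0,12],[0,0,0],0.5],[[0,0,6],[0,0,0],0.5],[[0,0,0],[0,0,0],0.5]]'; python3 - <<'E'
from h import *
e=plan([.4436,-.1103,.001],pose(28),n=1)
E
```

```text
t: 22.55
position: [0.4463, -0.1114, 0.0042]
eef_rot: [[0.886, 0.465, 0.004], [0.465, -0.886, -0.0], [0.004, 0.002, -1.0]]
force: [0.3, 0.5, -0.0]
grip_width: 0.0443
n 1 dist [-0.0027  0.0011 -0.0032] rotvec [ 0.13 -0.2  -0.32]
[[-1.9, -2.3, 3.2], [0.13, -0.2, -0.32]]
```

```bash
python3 -m creep '[[[-2,-2,2.5],[0,0,0],0.5],[[0,0,0],[0,0,0],0],[[0,0,0],[0,0,0],0],[[0,0,0],[0,0,0],0],[[0,0,0],[0,0,0],0]]' 40; python3 - <<'E'
from h import *
s=telemetry.get_state();z=s['position'][2]
cx=Ro.from_matrix(s['eef_rot']).inv().apply(np.array([.4436,-.1103,z])-s['position']);cx=cx[0];print('cx',cx,'cz',z-.00925)
st=(s['position'],Ro.from_matrix(s['eef_rot']))
e=plan(s['position']+[0,0,.13],pose(28),start=st)
P,R=tgt('s',-1,cx,z-.00925,.012,.055,0)
plan(P-[.06,0,-.07],R,start=e,n=5)
E
```

```text
t: 23.18
position: [0.4441, -0.1105, 0.0022]
eef_rot: [[0.885, 0.465, 0.006], [0.465, -0.885, -0.0], [0.005, 0.003, -1.0]]
force: [0.2, 0.1, 0.9]
grip_width: 0.0173
cx -0.00035854005834350165 cz -0.007035698212262997
n 3 dist [0.   0.   0.13] rotvec [ 0.17 -0.27 -0.31]
[[0.2, 0.1, -43.3], [0.06, -0.09, -0.1]]
[[0.1, 0.1, -43.3], [0.06, -0.09, -0.1]]
[[0.1, 0.0, -43.3], [0.06, -0.09, -0.1]]
n 5 dist [0.0969 0.2019 0.0227] rotvec [ 0.  -0.  35.1]
[[36.1, -26.6, -4.6], [0.0, -0.0, 7.02]]
[[32.5, -30.8, -4.6], [0.0, -0.0, 7.02]]
[[28.5, -34.5, -4.6], [0.0, -0.0, 7.02]]
[[24.1, -37.7, -4.6], [0.0, -0.0, 7.02]]
[[19.3, -40.4, -4.6], [0.0, -0.0, 7.02]]
```

```bash
python3 -m creep '[[[0,0,-44],[0,0,0],0],[[0,0,-44],[0,0,0],0],[[0,0,-44],[0,0,0],0],[[36,-26.5,-5],[0,0,7],0],[[32.5,-31,-5],[0,0,7],0],[[28.5,-34.5,-5],[0,0,7],0],[[24,-38,-5],[0,0,7],0],[[19,-40,-5],[0,0,7],0]]';python3 -m creep '[[[0,0,0],[0,0,0],0]]' >/dev/null; python3 - <<'E'
from h import *
check('s',save='pics/w7.png');p=cams.camera_params("wrist");_,d=cams.get_image("wrist")
dock(p,d,DK['s'][0],-7.1,.05)
im=cv2.imread('pics/w7.png')[:,:,::-1].copy();m=blue(im);s=telemetry.get_state();R=Ro.from_matrix(s['eef_rot'])
C=cloud(p,d);T=R.inv().apply((C.reshape(-1,3)-s['position'])).reshape(C.shape)
w=(m>0)&(abs(T[...,1])<.02)&(abs(T[...,2])<.03);print('held blue tool x',np.percentile(T[w][:,0],[1,50,99]).round(4),'y',np.median(T[w][:,1]).round(4),w.sum())
status('s',-1,-.0004,-.007)
e=plan(*tgt('s',-1,-.0004,-.007,.011,.03,20),n=3)
E
```

```text
t: 24.18
position: [0.5439, 0.0929, 0.1655]
eef_rot: [[0.988, -0.155, 0.006], [-0.155, -0.988, 0.002], [0.006, -0.002, -1.0]]
force: [0.7, -0.7, -0.4]
grip_width: 0.0171
1 none
0 1115 x [-23.3  22.5] (x,top z,y): [(-25, 10.1, 0.9), (-15, 9.9, 0.2), (-5, 10.1, 0.2), (5, 10.0, 0.1), (15, 10.1, 0.0), (25, 9.6, 1.2)]
-1 none
wall n 3435 yaw by wall -6.96 wall q x [0.0255 0.0317 0.0374] y [-0.0752  0.0774]
housing q x [-0.0588 -0.0408] y [-0.0742  0.0768]
held blue tool x [-0.0197  0.002   0.0263] y -0.0017 2987
t 24.4 flat [-70.3  -5.  135.1] mid [-45.3  -5.8 135.2] tip [-20.3  -6.5 135.3] force dock [-0.2 -0.5 -0.2] rot [-1.7 -0.3  0.1] w 0.0173
n 3 dist [ 0.0574 -0.0013 -0.0961] rotvec [ 0.22 19.71 -1.7 ]
[[18.8, -2.4, 32.1], [0.07, 6.57, -0.57]]
[[15.0, -2.2, 34.1], [0.07, 6.57, -0.57]]
[[11.1, -2.1, 35.6], [0.07, 6.57, -0.57]]
```

View pics/w7.png

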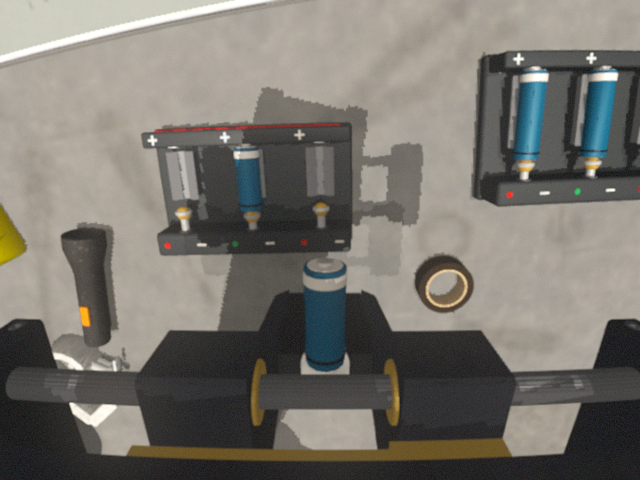

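The held cell C is straight, with its button tip near (325,262). The short dock and its right bay (320,170) are clear.

```bash
sed -i 's/(.5955,.1475)/(.5956,.1482)/' h.py; python3 - <<'E'
from h import *
p=cams.camera_params("wrist");s=telemetry.get_state();R=Ro.from_matrix(s['eef_rot'])
print(R.inv().apply(onplane(p,[[325,263]],s['position'][2]+.007)-s['position']))
e=plan(*tgt('s',-1,.001,-.007,.011,.03,20),n=3)
E
```

```text
[[ 0.02672516  0.00046061 -0.00686475]]
n 3 dist [ 0.0562 -0.0005 -0.0966] rotvec [ 0.22 19.71 -1.7 ]
[[18.4, -2.7, 32.3], [0.07, 6.57, -0.57]]
[[14.6, -2.5, 34.2], [0.07, 6.57, -0.57]]
[[10.6, -2.3, 35.6], [0.07, 6.57, -0.57]]
```

```bash
python3 -m creep '[[[18,-3.5,32],[0,6.6,-0.6],0],[[14.5,-3,34],[0,6.6,-0.6],0],[[11,-2.5,28],[0,6.6,-0.6],0],[[0,0,0],[0,0,0],0]]'; python3 - <<'E'
from h import *
status('s',-1,.0015,-.007)
e=plan(*tgt('s',-1,.0015,-.007,.009,.011,20),n=2)
E
```

```text
t: 24.9
position: [0.5969, 0.0863, 0.0755]
eef_rot: [[0.929, -0.128, 0.346], [-0.117, -0.992, -0.053], [0.35, 0.009, -0.937]]
force: [0.1, -0.1, -0.2]
grip_width: 0.0177
t 24.9 flat [-15.5  -6.2  36.8] mid [ 7.9 -6.2 45.6] tip [31.3 -6.2 54.4] force dock [ 0.1 -0.1 -0.2] rot [ -0.3 -20.5  -0.6] w 0.0177
n 2 dist [ 0.0003  0.0063 -0.0261] rotvec [ 0.56 -0.51 -0.06]
[[-4.8, -3.2, 12.1], [0.28, -0.25, -0.03]]
[[-4.7, -3.2, 12.1], [0.28, -0.25, -0.03]]
```

```bash
python3 -m creep '[[[-4.8,-4,12],[0.3,-0.2,0],0],[[-4.5,-3,11],[0.3,-0.2,0],0],[[0,0,0],[0,0,0],0]]'; python3 - <<'E'
from h import *
status('s',-1,.0015,-.007)
e=plan(*tgt('s',-1,.0015,-.007,.008,.003,20),n=2)
E
```

```text
t: 25.28
position: [0.5981, 0.0889, 0.0539]
eef_rot: [[0.932, -0.129, 0.338], [-0.123, -0.992, -0.04], [0.341, -0.004, -0.94]]
force: [0.6, 0.6, 0.3]
grip_width: 0.0177
t 25.275 flat [-14.7  -3.3  15.5] mid [ 8.8 -3.5 24. ] tip [32.3 -3.7 32.5] force dock [0.6 0.6 0.3] rot [ -0.4 -19.9   0.1] w 0.0177
n 2 dist [-0.0019  0.0037 -0.0124] rotvec [-0.1   0.09 -0.39]
[[-3.2, -1.7, 5.5], [-0.05, 0.05, -0.2]]
[[-3.2, -1.7, 5.5], [-0.05, 0.05, -0.2]]
```

```bash
python3 -m creep '[[[-3,-2.5,5.5],[0,0,-0.2],0],[[-3,-1.8,5.5],[0,0,-0.2],0],[[0,0,0],[0,0,0],0]]'; python3 - <<'E'
from h import *
status('s',-1,.0015,-.007)
e=plan(*tgt('s',-1,.0015,-.007,-.006,.003,20),n=4)
E
```

```text
t: 25.65
position: [0.5979, 0.0927, 0.0429]
eef_rot: [[0.933, -0.123, 0.339], [-0.117, -0.992, -0.04], [0.342, -0.002, -0.94]]
force: [-0.9, -0.4, -0.7]
grip_width: 0.0174
t 25.65 flat [-15.3   0.2   4.5] mid [ 8.2  0.2 13. ] tip [31.6  0.2 21.6] force dock [-0.8 -0.5 -0.7] rot [  0.  -20.    0.1] w 0.0174
n 4 dist [-0.0156  0.0017 -0.0015] rotvec [-0.12  0.02 -0.03]
[[-3.8, 0.1, -1.0], [-0.03, 0.01, -0.01]]
[[-3.8, 0.1, -1.0], [-0.03, 0.01, -0.01]]
[[-3.8, 0.1, -1.0], [-0.03, 0.01, -0.01]]
[[-3.8, 0.1, -1.0], [-0.03, 0.01, -0.01]]
```

```bash
python3 -m creep '[[[-4,0,-0.5],[0,0,0],0],[[-4,0,-1],[0,0,0],0],[[-4,0,-1],[0,0,0],0],[[-4,0,-1],[0,0,0],0],[[-2,0,-0.5],[0,0,0],0],[[0,0,0],[0,0,0],0]]'; python3 - <<'E'
from h import *
status('s',-1,.0015,-.007)
e=plan(*tgt('s',-1,.0015,-.007,-.006,.003,0),n=5)
E
```

```text
t: 26.4
position: [0.5826, 0.0946, 0.0428]
eef_rot: [[0.93, -0.125, 0.347], [-0.118, -0.992, -0.042], [0.349, -0.002, -0.937]]
force: [4.6, -0.4, -1.3]
grip_width: 0.0173
t 26.4 flat [-30.7   0.3   4.2] mid [-7.3  0.2 12.9] tip [16.1  0.2 21.6] force dock [ 4.6  0.2 -1.3] rot [ -0.1 -20.4   0.1] w 0.0173
n 5 dist [-0.0013 -0.0001 -0.0098] rotvec [ -0.1  -20.43  -0.09]
[[-0.9, 0.0, 1.7], [-0.02, -4.09, -0.02]]
[[-0.8, 0.0, 1.8], [-0.02, -4.09, -0.02]]
[[-0.7, 0.0, 1.9], [-0.02, -4.09, -0.02]]
[[-0.5, 0.0, 1.9], [-0.02, -4.09, -0.02]]
[[-0.4, 0.0, 1.9], [-0.02, -4.09, -0.02]]
```

```bash
python3 -m creep '[[[-1.8,0,1.8],[0,-4.1,0],0],[[-1.7,0,2],[0,-4.1,0],0],[[-1.7,0,2],[0,-4.1,0],0],[[-1.5,0,2],[0,-4.1,0],0],[[-1.2,0,2],[0,-4.1,0],0],[[0,0,0],[0,0,0],0]]'; python3 - <<'E'
from h import *
status('s',-1,.0015,-.007)
E
```

```text
t: 27.15
position: [0.5828, 0.095, 0.0342]
eef_rot: [[0.992, -0.127, -0.001], [-0.127, -0.992, 0.001], [-0.001, -0.001, -1.0]]
force: [4.8, -0.5, -0.2]
grip_width: 0.0175
t 27.15 flat [-29.7   0.7   4.2] mid [-4.7  0.6  4.2] tip [20.3  0.5  4.2] force dock [ 4.8  0.1 -0.2] rot [-0.2  0.   0.1] w 0.0175
```

```bash
python3 -m creep '[[[0,0.5,3],[0,0,0],0]]'|grep -E "pos|force";python3 -m creep '[[[0,0,2],[0,0,0],0]]'|grep -E "pos|force"; python3 -m creep '[[[0,0,2],[0,0,0],0]]' | grep -E "pos|force"; python3 -m creep '[[[0,0,2],[0,0,0],0]]' |grep -E "pos|force"; python3 -c "
from h import *
status('s',-1,.0015,-.007)"
```

```text
position: [0.5836, 0.0945, 0.0315]
force: [3.2, 1.3, 12.8]
position: [0.5841, 0.0949, 0.0307]
force: [-2.8, 1.4, 24.1]
position: [0.5842, 0.0949, 0.0306]
force: [-4.9, 1.3, 26.5]
position: [0.5842, 0.0949, 0.0306]
force: [-3.8, 0.3, 23.9]
t 27.65 flat [-28.2   0.8   0.5] mid [-3.2  0.7  0.6] tip [21.8  0.6  0.6] force dock [-3.8 -0.2 23.9] rot [-0.3 -0.1  0.4] w 0.0174
```

Felt at +0.6 mm with about 24 N. I'll release and check.

```bash
python3 -m creep '[[[0,0,0.5],[0,0,0],0.35],[[0,0,0],[0,0,0],0.35]]'|grep -E "pos|force|wid"; python3 -m creep '[[[0,0,-30],[0,0,0],0.35],[[-20,0,-40],[0,0,0],0.4],[[-30,0,-40],[0,0,0],0.5],[[-30,0,-25],[0,0,-5],0.5],[[-15,0,0],[0,0,-9],0.5],[[0,0,0],[0,0,-9],0.5],[[0,0,0],[0,0,0],0.5]]'; python3 -c "
from h import *
check('s',save='pics/w8.png');near([.437,.105])"
```

```text
position: [0.5812, 0.0954, 0.0295]
force: [-0.5, -0.0, 0.5]
grip_width: 0.0304
t: 28.78
position: [0.4752, 0.1064, 0.1635]
eef_rot: [[0.959, 0.282, -0.023], [0.282, -0.959, 0.009], [-0.02, -0.015, -1.0]]
force: [0.1, 0.1, 0.6]
grip_width: 0.0444
1 none
0 1546 x [-23.5  22.7] (x,top z,y): [(-25, 9.9, 0.7), (-15, 9.8, 0.4), (-5, 10.0, 0.5), (5, 10.1, 0.2), (15, 10.1, 0.2), (25, 9.9, 0.9)]
-1 1415 x [-23.3  22.7] (x,top z,y): [(-25, 10.8, 1.4), (-15, 10.5, 1.0), (-5, 10.4, 1.1), (5, 10.3, 1.2), (15, 10.3, 1.2), (25, 10.6, -0.1)]
564 plane centre [436.9 104. ] size (34.208438873291016, 16.634878158569336) yaw 42.5 cloud med [0.4387 0.1034 0.0175]
```

C is seated (0.4 mm high, x matches). Now cell B.

```bash
python3 - <<'E'
from h import *
e=plan([.4385,.1045,.06],pose(43),n=4)
E
```

```text
n 4 dist [-0.0371 -0.0016 -0.1033] rotvec [ -1.08   0.92 -26.77]
[[-8.5, -1.8, 26.0], [-0.27, 0.23, -6.69]]
[[-8.3, -2.9, 26.0], [-0.27, 0.23, -6.69]]
[[-8.0, -4.0, 25.9], [-0.27, 0.23, -6.69]]
[[-7.6, -5.1, 25.9], [-0.27, 0.23, -6.69]]
```

```bash
python3 -m creep '[[[-9,-2,26],[-0.3,0.2,-6.7],0.5],[[-9,-3,26],[-0.3,0.2,-6.7],0.5],[[-8,-4,26],[-0.3,0.2,-6.7],0.5],[[-8,-5,24],[-0.3,0.2,-6.7],0.5],[[0,0,0],[0,0,0],0.5]]'; python3 - <<'E'
from h import *
near([.437,.105])
e=plan([.4385,.1045,.02],pose(43),n=2)
E
```

```text
t: 29.5
position: [0.4359, 0.1024, 0.0575]
eef_rot: [[0.731, 0.682, -0.003], [0.682, -0.731, -0.007], [-0.007, 0.003, -1.0]]
force: [0.5, 0.6, 0.9]
grip_width: 0.0442
1455 plane centre [437.1 104.5] size (35.53707504272461, 16.558034896850586) yaw 41.1 cloud med [0.4396 0.107  0.0177]
n 2 dist [ 0.0012  0.0019 -0.0383] rotvec [ 0.27  0.3  -0.05]
[[1.2, -0.4, 19.1], [0.13, 0.15, -0.02]]
[[1.1, -0.3, 19.2], [0.13, 0.15, -0.02]]
```

```bash
python3 -m creep '[[[1.2,0,19],[0,0,0.5],0.5],[[1,0,19],[0,0,0.5],0.5],[[0,0,11],[0,0,0],0.5],[[0,0,0],[0,0,0],0.5]]'; python3 - <<'E'
from h import *
e=plan([.4385,.1045,.001],pose(42),n=1)
E
```

```text
t: 30.05
position: [0.4444, 0.1042, 0.0109]
eef_rot: [[0.752, 0.659, 0.006], [0.659, -0.752, -0.007], [0.0, 0.009, -1.0]]
force: [0.2, 0.3, 0.5]
grip_width: 0.044
n 1 dist [-0.0059  0.0003 -0.0099] rotvec [ 0.51 -0.01 -0.75]
[[-4.2, -4.2, 9.8], [0.51, -0.01, -0.75]]
```

```bash
python3 -m creep '[[[-4,-4,5],[0.5,0,-0.5],0.5],[[0,0,3],[0,0,0],0.5],[[0,0,0.5],[0,0,0],0.5],[[0,0,0],[0,0,0],0],[[0,0,0],[0,0,0],0],[[0,0,0],[0,0,0],0],[[0,0,0],[0,0,0],0]]' 40; python3 - <<'E'
from h import *
s=telemetry.get_state();z=s['position'][2]
cx=Ro.from_matrix(s['eef_rot']).inv().apply(np.array([.4385,.1045,z])-s['position']);print('cx',cx,'cz',z-.00925)
e=(s['position']+np.array([0,0,.135]),Ro.from_matrix(s['eef_rot']))
P,R=tgt('s',1,cx[0],z-.00925,.012,.055,0)
plan(P-[.06,0,-.07],R,start=e,n=6)
E
```

```text
t: 30.92
position: [0.4396, 0.1049, 0.0034]
eef_rot: [[0.747, 0.665, 0.002], [0.665, -0.747, 0.001], [0.003, 0.001, -1.0]]
force: [-0.9, -0.0, -0.2]
grip_width: 0.0175
cx [-1.07936632e-03 -4.88776421e-04 -3.12557440e-06] cz -0.005865259220961363
n 6 dist [0.1157 0.0963 0.0178] rotvec [-4.000e-02 -1.600e-01  4.881e+01]
[[25.1, 0.9, -2.9], [-0.01, -0.03, 8.14]]
[[25.0, -2.7, -2.9], [-0.01, -0.03, 8.14]]
[[24.3, -6.2, -2.9], [-0.01, -0.03, 8.14]]
[[23.2, -9.6, -2.9], [-0.01, -0.03, 8.14]]
[[21.6, -12.8, -2.9], [-0.01, -0.03, 8.14]]
[[19.6, -15.7, -2.9], [-0.01, -0.03, 8.14]]
```

```bash
python3 -m creep '[[[0,0,-46],[0,0,0],0],[[0,0,-46],[0,0,0],0],[[25,1,-44],[0,0,8.1],0],[[25,-3,-3],[0,0,8.1],0],[[24,-6,-3],[0,0,8.1],0],[[23,-10,-3],[0,0,8.1],0],[[21.5,-13,-3],[0,0,8.1],0],[[19,-18,-3],[0,0,8.1],0]]';python3 -m creep '[[[0,0,0],[0,0,0],0]]' >/dev/null; python3 - <<'E'
from h import *
check('s');p=cams.camera_params("wrist");im,d=cams.get_image("wrist")
s=telemetry.get_state();R=Ro.from_matrix(s['eef_rot'])
m=blue(im);C=cloud(p,d);T=R.inv().apply((C.reshape(-1,3)-s['position'])).reshape(C.shape)
w=(m>0)&(abs(T[...,1])<.02)&(abs(T[...,2])<.03);print('held blue tool x',np.percentile(T[w][:,0],[1,50,99]).round(4),'y',np.median(T[w][:,1]).round(4),w.sum())
v,u=np.nonzero(w);print('blue top row',v.min(),'at cols',u[v<v.min()+5].mean())
status('s',1,.0005,-.0059)
e=plan(*tgt('s',1,.0005,-.0059,.011,.03,20),n=3)
E
```

```text
t: 31.92
position: [0.5553, 0.2046, 0.159]
eef_rot: [[0.989, -0.149, -0.002], [-0.149, -0.989, 0.003], [-0.002, -0.003, -1.0]]
force: [0.3, -0.0, -0.2]
grip_width: 0.0174
1 none
0 1216 x [-23.2  22.4] (x,top z,y): [(-25, 10.0, 1.8), (-15, 9.9, 1.6), (-5, 9.9, 1.7), (5, 9.9, 1.5), (15, 10.1, 1.7), (25, 9.4, -0.2)]
-1 1250 x [-23.1  22.6] (x,top z,y): [(-25, 10.5, 2.3), (-15, 10.6, 2.4), (-5, 10.4, 2.0), (5, 10.2, 2.2), (15, 10.2, 2.5), (25, 9.9, 1.2)]
held blue tool x [-0.0206  0.0013  0.0257] y -0.0007 2948
blue top row 266 at cols 323.06666666666666
t 32.15 flat [-72.1  -4.2 127.6] mid [-47.1  -4.8 127.5] tip [-22.1  -5.4 127.4] force dock [-0.6 -1.  -1.3] rot [-1.3  0.2  0.1] w 0.0176
n 3 dist [ 0.0588 -0.0025 -0.0888] rotvec [ 0.14 20.17 -1.35]
[[19.6, -2.0, 29.5], [0.05, 6.72, -0.45]]
[[16.0, -1.8, 31.6], [0.05, 6.72, -0.45]]
[[12.2, -1.7, 33.3], [0.05, 6.72, -0.45]]
```

```bash
python3 -m creep '[[[19.5,-3,29.5],[0,6.7,-0.5],0],[[16,-2.5,31.5],[0,6.7,-0.4],0],[[12,-2.5,26],[0,6.7,-0.4],0],[[0,0,0],[0,0,0],0]]'; python3 - <<'E'
from h import *
status('s',1,.0009,-.0059)
e=plan(*tgt('s',1,.0009,-.0059,.0095,.011,20),n=2)
E
```

```text
t: 32.65
position: [0.6099, 0.1991, 0.0759]
eef_rot: [[0.931, -0.122, 0.344], [-0.113, -0.992, -0.048], [0.347, 0.006, -0.938]]
force: [-0.1, -0.0, 0.1]
grip_width: 0.0177
t 32.65 flat [-16.8  -2.7  36.1] mid [ 6.7 -2.7 44.8] tip [30.1 -2.6 53.4] force dock [-0.1 -0.   0.1] rot [  0.1 -20.3  -0.3] w 0.0177
n 2 dist [ 0.0016  0.0025 -0.0252] rotvec [ 0.28 -0.29  0.18]
[[-3.8, -1.4, 12.0], [0.14, -0.15, 0.09]]
[[-3.7, -1.4, 12.1], [0.14, -0.15, 0.09]]
```

```bash
python3 -m creep '[[[-3.6,-2,12],[0.2,-0.1,0],0],[[-3.6,-1.5,11],[0.1,-0.1,0],0],[[0,0,0],[0,0,0],0]]'; python3 - <<'E'
from h import *
status('s',1,.0009,-.0059)
e=plan(*tgt('s',1,.0009,-.0059,.0095,.004,20),n=2)
E
```

```text
t: 33.02
position: [0.6125, 0.2019, 0.0528]
eef_rot: [[0.933, -0.121, 0.339], [-0.114, -0.993, -0.04], [0.342, -0.002, -0.94]]
force: [-0.3, 0.4, -1.1]
grip_width: 0.0173
t 33.025 flat [-14.5   0.3  13.1] mid [ 9.   0.4 21.7] tip [32.5  0.4 30.2] force dock [-0.4  0.4 -1.1] rot [  0.2 -20.    0.2] w 0.0173
n 2 dist [-0.001  -0.0002 -0.0091] rotvec [-0.15  0.01  0.12]
[[-2.0, 0.2, 4.1], [-0.07, 0.01, 0.06]]
[[-2.0, 0.2, 4.1], [-0.07, 0.01, 0.06]]
```

```bash
python3 -m creep '[[[-2,0.2,5],[0,0,0],0],[[-2,0,4.5],[0,0,0],0],[[0,0,0],[0,0,0],0]]'; python3 - <<'E'
from h import *
status('s',1,.0009,-.0059)
E
```

```text
t: 33.4
position: [0.6127, 0.2017, 0.0425]
eef_rot: [[0.933, -0.121, 0.34], [-0.114, -0.993, -0.039], [0.342, -0.002, -0.94]]
force: [-0.4, 0.3, -0.2]
grip_width: 0.0174
t 33.4 flat [-14.3   0.1   2.8] mid [ 9.2  0.1 11.4] tip [32.7  0.2 19.9] force dock [-0.4  0.2 -0.2] rot [  0.2 -20.    0.2] w 0.0174
```

```bash
python3 -m creep '[[[-4,0,-1.3],[0,0,0],0],[[-4,0,-1.2],[0,0,0],0],[[-4,0,-1.2],[0,0,0],0],[[-4,0,-1],[0,0,0],0],[[-3.5,0,-1],[0,0,0],0],[[0,0,0],[0,0,0],0]]'; python3 - <<'E'
from h import *
status('s',1,.0009,-.0059)
e=plan(*tgt('s',1,.0009,-.0059,-.006,.003,0),n=5)
E
```

```text
t: 34.15
position: [0.5957, 0.2037, 0.0441]
eef_rot: [[0.929, -0.122, 0.349], [-0.116, -0.992, -0.041], [0.352, -0.003, -0.936]]
force: [5.1, -0.8, -1.1]
grip_width: 0.0173
t 34.15 flat [-31.3   0.1   4.1] mid [-7.9  0.1 12.9] tip [15.5  0.1 21.7] force dock [ 5.2 -0.1 -1.1] rot [  0.1 -20.6   0.2] w 0.0173
n 5 dist [-0.0002 -0.0001 -0.01  ] rotvec [ -0.16 -20.58   0.04]
[[-0.7, 0.0, 1.9], [-0.03, -4.12, 0.01]]
[[-0.6, 0.0, 1.9], [-0.03, -4.12, 0.01]]
[[-0.5, 0.0, 1.9], [-0.03, -4.12, 0.01]]
[[-0.3, 0.0, 2.0], [-0.03, -4.12, 0.01]]
[[-0.2, 0.0, 2.0], [-0.03, -4.12, 0.01]]
```

```bash
python3 -m creep '[[[-1.8,0,1.8],[0,-4.1,0],0],[[-1.7,0,2],[0,-4.1,0],0],[[-1.7,0,2],[0,-4.1,0],0],[[-1.5,0,2],[0,-4.1,0],0],[[-1.2,0,2],[0,-4.1,0],0],[[0,0,0],[0,0,0],0]]'; python3 - <<'E'
from h import *
status('s',1,.0009,-.0059)
E
python3 -m creep '[[[0,0,2],[0,0,0],0]]'|grep -E "pos|force";python3 -m creep '[[[0,0,2],[0,0,0],0]]'|grep -E "pos|force"; python3 -m creep '[[[0,0,2],[0,0,0],0]]' | grep -E "pos|force"; python3 -c "
from h import *
status('s',1,.0009,-.0059)"
```

```text
t: 34.9
position: [0.5973, 0.2028, 0.0365]
eef_rot: [[0.992, -0.125, 0.006], [-0.125, -0.992, 0.002], [0.006, -0.002, -1.0]]
force: [4.3, -0.8, -1.3]
grip_width: 0.0175
t 34.9 flat [-29.2  -0.6   5.3] mid [-4.2 -0.6  5.5] tip [20.8 -0.6  5.6] force dock [ 4.4 -0.2 -1.3] rot [-0.1 -0.4  0.1] w 0.0175
position: [0.5984, 0.2026, 0.035]
force: [4.1, -0.3, 1.7]
position: [0.5988, 0.2025, 0.0332]
force: [4.8, -0.4, 1.6]
position: [0.5992, 0.2032, 0.032]
force: [0.5, 1.2, 15.4]
t 35.275 flat [-27.4   0.    0.6] mid [-2.4 -0.   0.9] tip [22.6 -0.   1.1] force dock [ 0.3  1.3 15.4] rot [-0.1 -0.6  0.2] w 0.0173
```

```bash
python3 -m creep '[[[0,0,2],[0,-0.4,0],0]]'|grep -E "pos|force";  python3 -m creep '[[[0,0,2],[0,0,0],0]]'|grep -E "pos|force"; python3 -m creep '[[[0,0,0.5],[0,0,0],0.35],[[0,0,0],[0,0,0],0.35]]'|grep -E "pos|force|wid"; python3 -m creep '[[[0,0,-30],[0,0,0],0.35],[[-20,15,-40],[0,0,0],0.4],[[-30,20,-40],[0,0,0],0.5],[[-20,10,-30],[0,0,0],0.5],[[0,0,0],[0,0,0],0.5]]'; python3 -c "
from h import *
check('s',save='pics/w9.png')"
```

```text
position: [0.5995, 0.2041, 0.0311]
force: [-0.7, -0.6, 16.6]
position: [0.5996, 0.2042, 0.031]
force: [-5.4, -1.8, 24.1]
position: [0.5963, 0.2052, 0.0296]
force: [-0.5, -0.0, -1.0]
grip_width: 0.0306
t: 36.4
position: [0.5134, 0.1688, 0.1687]
eef_rot: [[0.993, -0.12, -0.017], [-0.12, -0.993, 0.009], [-0.018, -0.007, -1.0]]
force: [-0.7, 0.1, -0.0]
grip_width: 0.044
1 1233 x [-23.4  22.2] (x,top z,y): [(-25, 9.8, -0.5), (-15, 10.0, -0.2), (-5, 9.8, -0.1), (5, 10.1, -0.1), (15, 10.1, -0.2), (25, 9.7, 1.9)]
0 1273 x [-23.3  22.7] (x,top z,y): [(-25, 10.0, 1.0), (-15, 9.9, 0.8), (-5, 9.9, 0.9), (5, 10.0, 1.1), (15, 10.0, 1.2), (25, 10.0, -0.7)]
-1 1280 x [-23.4  22.7] (x,top z,y): [(-25, 10.2, 1.4), (-15, 10.7, 1.6), (-5, 10.7, 1.7), (5, 10.2, 1.8), (15, 10.4, 1.4), (25, 9.7, 1.7)]
```

View pics/w9.png

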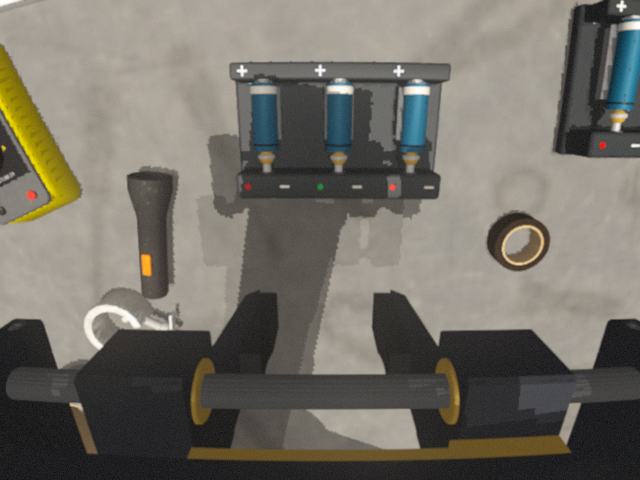

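The picture shows all three short-dock bays filled, at (264,115), (340,115) and (414,115). The cells are level with their buttons at the far wall, and the torch and tape are untouched. The margins are comfortable, so I'm handing in.

```bash
python3 -c "
from rig import arm
from h import *
check('l','scene');print(arm.finish_job())"
```

```text
1 186 x [-33.1  21. ] (x,top z,y): [(-25, 9.5, -2.4), (-15, 10.6, -2.3), (-5, 10.8, -1.8), (5, 10.2, -2.9), (15, 9.8, -3.2)]
0 203 x [-32.1  20.4] (x,top z,y): [(-25, 9.9, -2.5), (-15, 9.5, -2.6), (-5, 9.8, -2.5), (5, 9.9, -2.6), (15, 10.5, -2.1)]
-1 217 x [-31.3  20.6] (x,top z,y): [(-25, 9.7, -1.8), (-15, 10.1, -3.0), (-5, 10.4, -0.6), (5, 9.7, -1.8), (15, 10.0, -1.1)]
the job is handed in; nothing more can be done
None
```

All four cells are in their docks, the two long ones in the long dock and the two short ones in the short dock. I handed the job in at about 36.5 s, but one push may have broken the 60 N force limit.

- **Force limit:** while feeling for the cradle with the first long cell, the wrist read 60.8 N for a moment. The contact force on the dock isn't reported, so I can't rule out that it passed 60 N. The later pushes peaked at about 27 N.
- **First long cell:** it was first left about 2.8 mm too high, so I pressed it down with shut fingers. Its top then measured 46.4 mm against 46.25 mm expected. A later check showed its button end about 0.5 mm high and its axis about 1° off.
- **Last checks:** every cell's top was within about 0.8 mm of the fixed middle cell's, and its ends along the bay were within 0.5 mm. Buttons face the far wall and the cells lie level. Sideways readings differed by 1–1.5 mm between bays, most of it probably from the camera angle.
- **Bystanders:** I saw no sign that the torch, tape or screwdriver had moved, though I didn't measure them. The arm ended raised and clear of everything.

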